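Swap the full vial-waste bin on the bench rail

ROBOT

A 7-joint arm with a two-finger parallel gripper is mounted at the origin on the work surface. World frame = base frame: x ahead of the robot, y to its left, z up, the work surface at z = 0. Lengths are in m, angles in rad, forces in N, time in s.
With the tool pointing down it reaches from about 0.425 to 0.925 m from the base axis. Payload 6.8 kg.
Tool frame: the origin (TCP) lies on the centre line of the jaws, within the pads' length; the fingertips stand 19 mm ahead of it and the grasp point (between the pads) is the TCP; z points along the fingers, y is the line along which they close (so a half turn about z gives the same grasp; the last joint's range is limited). The gripper opens to 85 mm and grips with 20 to 120 N. Pads are 22 mm wide; open, the fingers measure 114 mm over their backs; the gripper's body (76 mm by 85 mm) begins 54 mm behind the grasp point. The pads swing forward as they close: fully open they stand 13 mm farther back than shut.
Start: joints at [1.211, 0.477, 0.022, 1.555, -0.011, 1.109, -0.083], TCP at [0.168, -0.654, 0.25] pointing down, gripper open.
Joint ranges: [-2.96, 2.96], [-0.34, 2.1], [-1.41, 1.46], [0.24, 2.44], [-1.37, 4.51], [0.17, 1.92], [-2.96, 2.96]. Speed limits (rad/s): [2.39, 2.39, 3.14, 3.14, 3.14, 3.14, 3.14].

INTERFACE

Orientations are given as a rotation vector (axis times angle).
In Python, from bench import r gives the robot as it stands. The module is installed in compiled form; this text tells all that it offers.
- The arm moves only by the tool arm_command, never from a script. Its argument "rows" is a list of rows, each an object of numbers: "fingers": the opening, from -1 (shut) to 1 (fully open); "x", "y", "z": the shift along the tool's x, y, z in m; "ax", "ay", "az": the turn, a rotation vector about the tool's x, y, z in degrees. In form: [{"fingers": .., "x": .., "y": .., "z": .., "ax": .., "ay": .., "az": ..}, ...]. A call has 1 to 10 rows; each row shifts and turns the commanded pose from where the row before left it, along the tool's axes as they then stand; what a row does not reach is not made up. A row lasts 1/12 s, in which the tool goes at most 41.7 mm and 7.16 degrees, less where a joint would pass 70% of its speed; a pose out of reach is approached as far as the arm can. A call is refused whole if a number of a shift passes 0.0417 or a number of a turn 7.16, either way. A call with a gripper value outside its range is refused whole. The fingers move at their own pace and stop on an object; "grip_force" is the grip in N (left out, the last holds). Time passes only in rows, so rows that do not move let the fingers close. It gives the time, the measured TCP pose, the force, the opening and the grip force at its end, in the units of the state.
- r.get_obs(): the state, without advancing time (a new reading comes with each control period).
- r.grab_frame(name): name is "side" or "top"; returns a dict with "frame" (400x640x3 uint8, red, green, blue), "depth" (400x640 float32, m along the optical axis (not along the pixel's ray), 0 where there is no reading), "K" (3x3 intrinsics, pixels), "world_from_camera" (4x4, takes a point from camera to world coordinates). Camera axes: x right, y down, z forward; pixel columns grow to the right and rows downward; lengths in m; the calibration is good to about 2 mm. A picture is of the moment at which its call begins.
- r.hand_in(): hands the job in; it is judged then, once.
The state is a dict: "clock": time; "joints": joint angles; "qvel": joint speeds; "tau": joint torques, N m; "tcp_pos": TCP position; "orientation": TCP orientation; "contact_force": force on the tool from outside, world axes, zero at the start; "moment": the same for the moment, N m; "grip_width": finger opening in m; "gripper_force": force on a finger pad.
Only numpy, scipy, OpenCV 4.12 (cv2) and the standard library are available. Lean on these libraries where they do the work, as an engineer would, in place of code of your own. Each camera call takes 0.05 s, during which the arm holds its last target. There are 200 camera calls.

TASK

The yellow bin on the equipment rail has its load of used vials and must go for disposal. Unhook it by swinging its lower end up towards you and then lifting its lip off the bar, and stand it upright on the floor of the grey spill tray with all its vials still inside. Then hang the empty yellow bin in the place it left on the rail, hooked fully home (lip down on the bar, nib tucked under it), setting both bins down without dropping them and leaving the blue bin and the other things alone.

Things in the scene. Friction and masses are not known exactly. Their poses are not given: they have to be found in the camera images.
- rail: Fixed level aluminium bar, 400 mm long (its y), on two dark posts behind its ends. Origin on the bench under the middle of the bar's front face; x points through the bar, away from the robot; z up. The bar fills x 0 to 10, z 110 to 150 mm; free space behind it between the posts (y within 175 mm). Two bin places, centred near y +90 and -90 mm: one holds the full yellow bin, the other the blue bin.
- rail_back_edge (a point): Middle of the bar's upper back edge, at x 10, y 0, z 150 mm of the rail. A hung bin turns about this edge: with its lower end swung 0.25 to 0.4 rad to its front its nib is clear of the bar and its lip can be lifted off. Hang a bin the other way round: swung out about 0.3 rad, lip lowered behind the bar until the bridge rests on it, lower end swung back so that the nib goes under.
- full_bin: Yellow bin hung on the robot's side of the bar, four used vials in it (0.18 to 0.27 kg). 64 mm wide (y), 110 deep (x -55 to 55), 70 high; origin at the centre of its underside, front to -x, z up. Side walls full height from x -15 to 55, front 38 mm high, walls 3 mm. Grip it from above across the 64 mm width near x 5, z 50. Hung home: origin at x -55, z 84 mm of the rail, axes along it; its front sags about 0.04 rad.
- full_bin_seat (a point): Inner corner of the full bin's hook, at x 55, z 66 mm of the bin; hung home it sits on the bar's upper front edge (x 0, z 150 of the rail). From it a 44 mm wide bridge, underside at z 66, goes back over the bar to the lip: inner face at x 66.6 from z 66 to 62, then flared back at 45 degrees to x 71.5, z 57 (outermost x 74).
- full_bin_nib (a point): Tip of the full bin's nib, at x 64, z 23.5 mm of the bin: a 44 mm wide, 5 mm thick tab (x 55 to 64) that sits 2.5 mm below the bar's lower edge, so the hung bin cannot be lifted straight up by more than that.
- spare_bin: The empty yellow bin, in all sizes the same as the full one (0.11 to 0.2 kg), standing upright on the bench to one side. Origin at the centre of its underside, front to its -x, hook and nib at its +x end, z up. Turned by up to 0.4 rad.
- spare_bin_seat (a point): Inner corner of the empty bin's hook, at x 55, y 0, z 66 mm of that bin, as on the full bin.
- tray: Fixed grey plastic spill tray, 240 (x) by 200 (y) by 25 mm high, walls and floor 4 mm. Origin at the centre of its underside; a bin standing in it has its origin at z 4 mm. It lies to one side, the empty bin to the other; the sides vary.
- neighbour_bin: Blue bin of the same shape with two steel columns in it, hanging at the other place on the rail. Origin at the centre of its underside.
- neighbour_bin_seat (a point): Inner corner of the blue bin's hook, at x 55, y 0, z 66 mm of that bin.
- beaker: Glass beaker, 68 mm across and 85 mm high, on the bench between the robot and the rail. Origin at the centre of its underside.
- spanner: Steel spanner, 150 mm long, lying on the bench between the robot and the rail.
- vial0: Used 10 ml amber vial with a metal cap, 22 mm in diameter and 46 mm long, lying across the full bin, free to roll in it. Origin at its centre, axis along its y.
- vial1: Used 10 ml amber vial with a metal cap, 22 mm in diameter and 46 mm long, lying across the full bin, free to roll in it. Origin at its centre, axis along its y.
- vial2: Used 10 ml amber vial with a metal cap, 22 mm in diameter and 46 mm long, lying across the full bin, free to roll in it. Origin at its centre, axis along its y.
- vial3: Used 10 ml amber vial with a metal cap, 22 mm in diameter and 46 mm long, lying across the full bin, free to roll in it. Origin at its centre, axis along its y.

How it is judged:
On the way, in this order (a step that is already met when the one before it is completed fails the run):
1. the full bin's lower end is swung up at least 0.15 rad while its lip is still on the bar (angle between full_bin's own z axis and vertical above 0.15 rad and x of full_bin_seat in the frame of rail between -0.025 and 0.012 m and z of full_bin_seat in the frame of rail below 0.16 m), for 0.05 s.
2. its lip is lifted clear of the bar (z of full_bin_seat in the frame of rail above 0.17 m), for 0.05 s.
3. the full bin stands on the floor of the tray, upright, let go (horizontal distance between full_bin and tray below 0.085 m and z of full_bin in the frame of tray between -0.002 and 0.009 m and angle between full_bin's own z axis and vertical below 0.06 rad and contact force between full_bin and the fingers below 0.05 N), for 0.2 s.
4. the empty bin's lip is over the bar with its lower end still swung out at least 0.15 rad (angle between spare_bin's own z axis and vertical above 0.15 rad and x of spare_bin_seat in the frame of rail between -0.025 and 0.012 m and z of spare_bin_seat in the frame of rail between 0.14 and 0.158 m), for 0.05 s.
5. the empty bin hangs fully home in the place that the full bin left (x of spare_bin_seat in the frame of rail between -0.004 and 0.003 m and z of spare_bin_seat in the frame of rail between 0.147 and 0.153 m and angle between spare_bin's own z axis and vertical below 0.085 rad and (y of spare_bin_seat in the frame of rail between 0.055 and 0.125 m or y of spare_bin_seat in the frame of rail between -0.125 and -0.055 m)), for 0.2 s.
At the end, for the whole second after the job is handed in: Full bin upright (0.06 rad) on the tray floor, within 85 mm of its centre, four vials inside; empty bin home on the rail: within 35 mm of the freed place's centre, seat within 3 mm of the bar's upper front edge, tilt under 0.085 rad; blue bin still hung home; all at rest (all of step 5 and horizontal distance between full_bin and tray below 0.085 m and z of full_bin in the frame of tray between -0.002 and 0.009 m and angle between full_bin's own z axis and vertical below 0.06 rad and distance between each of vial0, vial1, vial2, vial3 and full_bin below 0.09 m and linear speed of each of spare_bin, full_bin below 0.03 m/s and x of neighbour_bin_seat in the frame of rail between -0.004 and 0.003 m and z of neighbour_bin_seat in the frame of rail between 0.147 and 0.153 m and angle between neighbour_bin's own z axis and vertical below 0.085 rad); the robot touches nothing.
It fails at once if a vial falls out of the full bin (distance between any of vial0, vial1, vial2, vial3 and full_bin above 0.11 m).
It fails at once if a waste bin (full_bin) falls free instead of being set down (linear speed of full_bin above 0.45 m/s and contact force between full_bin and the fingers below 0.05 N).
It fails at once if a waste bin (spare_bin) falls free instead of being set down (linear speed of spare_bin above 0.45 m/s and contact force between spare_bin and the fingers below 0.05 N).
It fails at once if the blue bin is pushed along or off its place (more than 20 mm) (distance of neighbour_bin from where it was at the start of the episode above 0.02 m).
It fails at once if the beaker or the spanner is moved more than 20 mm (distance of any of beaker, spanner from where it was at the start of the episode above 0.02 m).
It also fails if it takes over 61 s, if anything falls off the work surface, if the arm or the gripper's body presses on something with over 40 N, if the wrist force passes 120 N, or if a joint passes its speed limit or range.

## Working session

There is one attempt and no reset: what is moved stays moved. The work goes in short steps, Python scripts to look and compute and a tool call to move; the robot and the scene stay as the last step left them, time stands still between calls to the robot, and variables do not carry over. Pictures are saved under pics/ and viewed, at most 10 in all, crops included, and the job is handed in when it is done.

Besides the shell and the picture viewer there is one more tool, called after "Call:" in YAML: its name, and indented under it one key for each argument. arm_command: Moves the arm, as the interface text tells. Its arguments: {"type":"object","properties":{"rows":{"type":"array"},"grip_force":{"type":"number"}},"required":["rows"]}

```bash
mkdir -p pics; cat > h.py <<'E'
from bench import r
import numpy as np, cv2
def grab(n,save=None):
    f=r.grab_frame(n)
    if save: cv2.imwrite('pics/'+save+'.png',f['frame'][:,:,::-1])
    K=f['K'];d=f['depth'];v,u=np.mgrid[:400,:640]
    P=np.stack([(u-K[0,2])/K[0,0]*d,(v-K[1,2])/K[1,1]*d,d],-1)
    T=f['world_from_camera'];W=P@T[:3,:3].T+T[:3,3]
    W[d==0]=np.nan
    return f,W
E
python3 - <<'E'
from h import *
o=r.get_obs();print({k:np.round(v,3) for k,v in o.items()})
for n in ('top','side'):
    f,W=grab(n,n+'0');np.savez('/tmp/'+n,W=W,im=f['frame']);print(n,f['K'],f['world_from_camera'].round(3),np.nanmin(W,(0,1)),np.nanmax(W,(0,1)))
a=cv2.imread('pics/top0.png');b=cv2.imread('pics/side0.png')
E
```

```text
{'clock': np.float64(0.0), 'joints': array([ 1.211,  0.478,  0.022,  1.556, -0.012,  1.109, -0.083]), 'qvel': array([-0.001, -0.   , -0.002,  0.001,  0.001, -0.   ,  0.001]), 'tau': array([ 1.0000e-03, -5.9644e+01,  1.6080e+00, -2.8119e+01,  1.2000e-02,
        9.0000e-03, -0.0000e+00]), 'tcp_pos': array([ 0.168, -0.653,  0.249]), 'orientation': array([-3.115e+00, -3.940e-01,  1.000e-03]), 'contact_force': array([-0.462, -0.171,  0.073]), 'moment': array([-0.034, -0.018, -0.021]), 'gripper_force': np.float64(0.0), 'grip_width': np.float64(0.086)}
top [[497.70533342   0.         325.58528315]
 [  0.         497.70533342 193.70186962]
 [  0.           0.           1.        ]] [[-2.500e-02 -9.840e-01  1.760e-01  3.460e-01]
 [-1.000e+00  2.500e-02  1.000e-03 -1.600e-02]
 [-5.000e-03 -1.760e-01 -9.840e-01  1.155e+00]
 [ 0.000e+00  0.000e+00  0.000e+00  1.000e+00]] [ 0.07820314 -1.34143565 -0.77313538] [1.55309236 1.3353872  0.15865404]
side [[428.72995519   0.         319.46048143]
 [  0.         428.72995519 201.40151782]
 [  0.           0.           1.        ]] [[-0.966 -0.197  0.17   0.367]
 [-0.26   0.732 -0.63   0.707]
 [ 0.    -0.652 -0.758  0.944]
 [ 0.     0.     0.     1.   ]] [-0.98700197 -2.12469662 -0.77513585] [2.20814627 0.59054434 0.62434002]
```

View pics/top0.png

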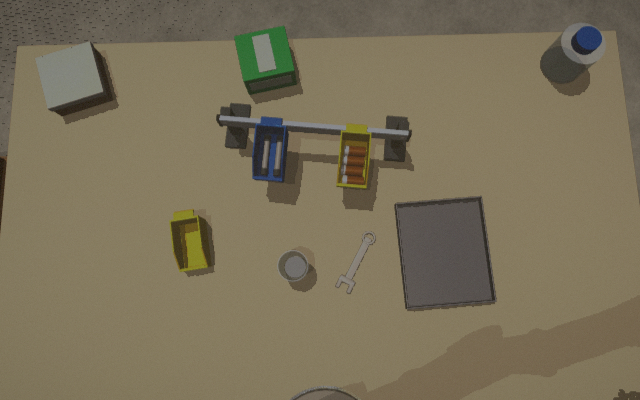

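View pics/side0.png

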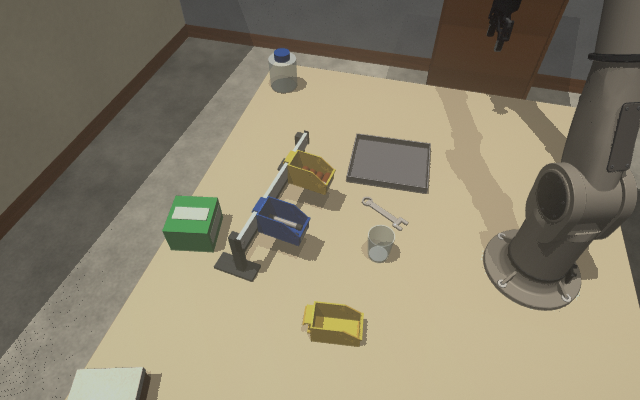

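```bash
cat > m.py <<'E'
from h import *
def masks(im):
    h=cv2.cvtColor(im,cv2.COLOR_RGB2HSV).astype(int);H,S,V=h[...,0],h[...,1],h[...,2]
    return ((H>22)&(H<34)&(S>170)&(V>70)), ((H>100)&(H<130)&(S>120))
if __name__=='__main__':
  for n in ('top','side'):
    z=np.load(f'/tmp/{n}.npz');W=z['W'];im=z['im'];y,b=masks(im)
    for nm,mk in (('y',y),('b',b)):
        N,L,st,c=cv2.connectedComponentsWithStats(mk.astype(np.uint8))
        for i in range(1,N):
            if st[i,4]<150: continue
            P=W[L==i];P=P[~np.isnan(P[:,0])]
            if P[:,0].max()>1.1 or P[:,2].max()<.02: continue
            print(n,nm,st[i],'min',P.min(0).round(3),'max',P.max(0).round(3))
            T=P[P[:,2]>P[:,2].max()-.008];rc=cv2.minAreaRect(T[:,:2].astype(np.float32)*1000)
            print('   top rim',T.mean(0).round(3),cv2.boxPoints(rc).round().tolist())
    # bar top
    g=(W[...,2]>.135)&(W[...,2]<.16)&(W[...,0]>.5)&(W[...,0]<.85)&(abs(W[...,1])<.3)&(~cv2.dilate((y|b).astype(np.uint8),np.ones((3,3))).astype(bool))
    P=W[g];print(n,'bar',len(P));
    rc=cv2.minAreaRect(P[:,:2].astype(np.float32)*1000);print(rc,cv2.boxPoints(rc).round().tolist(), np.median(P[:,2]))
    q=np.polyfit(P[:,1],P[:,0],1);print('x=',q,'ang',np.arctan(-q[0]))
    # tray
    g=(W[...,2]>.015)&(W[...,2]<.035)&(W[...,0]>.25)&(W[...,0]<.65)&(W[...,1]<-.1)&(W[...,1]>-.45)
    P=W[g];rc=cv2.minAreaRect(P[:,:2].astype(np.float32)*1000);print('tray',rc,len(P))
    v=W[(W[...,2]>.05)&(W[...,2]<.1)&(abs(W[...,1]-.05)<.06)&(W[...,0]>.3)&(W[...,0]<.5)];print('beaker',v.min(0),v.max(0)) if len(v) else 0
E
python3 m.py
```

```text
top y [341 124  30  18 176] min [ 0.635 -0.111  0.143] max [ 0.673 -0.05   0.158]
   top rim [ 0.661 -0.084  0.154] [[634.0, -110.0], [664.0, -118.0], [680.0, -56.0], [650.0, -49.0]]
top y [173 210  35  62 838] min [ 0.38   0.252 -0.002] max [0.512 0.322 0.075]
   top rim [0.493 0.291 0.07 ] [[430.0, 259.0], [463.0, 228.0], [529.0, 299.0], [496.0, 330.0]]
top b [577  27  25  23 453] min [ 0.834 -0.628  0.133] max [ 0.889 -0.573  0.144]
   top rim [ 0.86  -0.6    0.139] [[832.0, -625.0], [885.0, -630.0], [890.0, -576.0], [837.0, -571.0]]
top b [256 117  30  41 210] min [0.606 0.066 0.15 ] max [0.692 0.128 0.159]
   top rim [0.676 0.093 0.154] [[607.0, 73.0], [639.0, 35.0], [710.0, 93.0], [678.0, 131.0]]
top b [253 143  29  38 253] min [0.562 0.079 0.079] max [0.656 0.139 0.126]
   top rim [0.569 0.109 0.12 ] [[562.0, 79.0], [568.0, 79.0], [575.0, 138.0], [570.0, 139.0]]
top bar 1314
((638.5782470703125, 11.413238525390625), (411.9613952636719, 124.60447692871094), 83.70636749267578) [[554.0, -186.0], [678.0, -200.0], [723.0, 209.0], [599.0, 223.0]] 0.14840779382674696
x= [0.09980674 0.67072955] ang -0.09947730415952498
tray ((469.8449401855469, -276.1072998046875), (361.16534423828125, 203.37380981445312), 4.045289516448975) 944
beaker [0.35163659 0.02616845 0.05024997] [0.41759179 0.09240708 0.0917923 ]
side bar 1506
((636.4539184570312, 13.491317749023438), (413.48297119140625, 124.16726684570312), 83.4434585571289) [[551.0, -185.0], [675.0, -199.0], [722.0, 212.0], [598.0, 226.0]] 0.14779915881690758
x= [0.13243163 0.65170152] ang -0.13166547076106452
tray ((407.7964782714844, -279.83050537109375), (239.99798583984375, 206.5027313232422), 3.4239134788513184) 693
beaker [0.34990668 0.02802537 0.05002398] [0.416207   0.09636576 0.09060036]
```

```bash
cat > fit.py <<'E'
from m import *
from scipy.spatial import cKDTree
from scipy.optimize import least_squares
def grid(a,b,s=1.5):
    ax=[np.arange(l,h+1e-6,s) if h-l>=s else np.array([l,h]) for l,h in zip(a,b)]
    return np.stack(np.meshgrid(*ax),-1).reshape(-1,3)
def binmodel():
    p=[grid((-55,-32,0),(55,32,3)),grid((52,-32,0),(55,32,70)),grid((-55,-32,0),(-52,32,38)),grid((55,-22,66),(69,22,69)),grid((67,-22,60),(70,22,69)),grid((55,-22,18.5),(64,22,23.5))]
    for s in (-32,29):
        q=grid((-55,s,0),(55,s+3,70)); p.append(q[q[:,2]<=np.minimum(70,38+(q[:,0]+55)*.8)])
    p.append(np.array([[69+t,y,62-t] for t in np.linspace(0,5,5) for y in np.arange(-22,22,1.5)]))
    return cKDTree(np.concatenate(p)/1000)
def fitbin(P,x0,pitch=0.,zfree=True):
    """params x,y,z,yaw of origin; pitch raises (+) / sags(-) the front"""
    t=binmodel()
    def loc(q):
        c,s=np.cos(q[3]),np.sin(q[3]);D=P-q[:3]
        X=c*D[:,0]+s*D[:,1];Y=-s*D[:,0]+c*D[:,1];Z=D[:,2]
        cp,sp=np.cos(q[4] if len(q)>4 else pitch),np.sin(q[4] if len(q)>4 else pitch)
        return np.stack([cp*X-sp*Z,Y,sp*X+cp*Z],1)
    f=lambda q:t.query(loc(q))[0]
    s=least_squares(f,x0,loss='soft_l1',f_scale=.002,diff_step=1e-4,x_scale=[.01,.01,.01,.1,.1][:len(x0)])
    return s.x,np.median(f(s.x))
def ypts(W,im,lo,hi,mk=0):
    y=cv2.erode(masks(im)[mk].astype(np.uint8),np.ones((2,2))).astype(bool)
    g=y&(W>lo).all(-1)&(W<hi).all(-1);return W[g]
def bar(W,im):
    h=cv2.cvtColor(im,cv2.COLOR_RGB2HSV);g=(W[...,2]>.144)&(W[...,2]<.155)&(W[...,0]>.6)&(W[...,0]<.75)&(abs(W[...,1])<.2)&(h[...,1]<70)
    return W[g]
if __name__=='__main__':
  D={n:np.load(f'/tmp/{n}.npz') for n in ('top','side')}
  sets={n:(D[n]['W'],D[n]['im']) for n in D}
  for n in ('top','side','both'):
    S=[sets[n]] if n!='both' else list(sets.values())
    B=np.concatenate([bar(*s) for s in S])
    l=cv2.fitLine(B[:,:2].astype(np.float32),cv2.DIST_HUBER,0,.01,.01).ravel();l[:2]*=np.sign(l[1])
    w=np.array([l[1],-l[0]]);off=(B[:,:2]-l[2:])@w
    print(n,'bar',len(B),'yaw',-np.arctan2(l[0],l[1]),'pt at y=0',l[2]-l[3]*l[0]/l[1],'width pct',np.percentile(off,[3,50,97]).round(4),'len',np.percentile((B[:,:2]-l[2:])@l[:2],[0,100])+l[3])
    P=np.concatenate([ypts(*s,(.36,.22,.006),(.55,.36,.09)) for s in S]);print(' spare',len(P),fitbin(P,[.45,.285,0,.15]))
    P=np.concatenate([ypts(*s,(.5,-.15,.06),(.7,-.03,.17)) for s in S]);print(' full',len(P),fitbin(P,[.6,-.08,.084,-.1,-.04]))
    P=np.concatenate([ypts(*s,(.5,.05,.06),(.7,.15,.17),1) for s in S]);print(' blue',len(P),fitbin(P,[.61,.1,.084,-.1,-.04]))
E
python3 fit.py
```

```text
top bar 962 yaw -0.10255869 pt at y=0 0.67409235 width pct [-0.0087 -0.0008  0.0209] len [-0.1985398   0.20205227]
 spare 262 (array([0.43968092, 0.29087008, 0.00431008, 0.08968126]), np.float64(0.0008231781904264972))
 full 160 (array([ 0.6014675 , -0.07706622,  0.08499329, -0.12925502, -0.03545178]), np.float64(0.0007779490173102264))
 blue 314 (array([ 0.62238441,  0.09894658,  0.08403832, -0.06702885, -0.04159234]), np.float64(0.0008080889166658406))
side bar 692 yaw -0.106792636 pt at y=0 0.6693366 width pct [-0.063  -0.0004  0.0232] len [-0.19731424  0.20303927]
 spare 0 (array([0.45 , 0.285, 0.   , 0.15 ]), np.float64(nan))
 full 0 (array([ 0.6  , -0.08 ,  0.084, -0.1  , -0.04 ]), np.float64(nan))
 blue 89 (array([ 0.61769843,  0.09696333,  0.0853394 , -0.06184826, -0.04881065]), np.float64(0.0007153799785191854))
both bar 1654 yaw -0.10980185 pt at y=0 0.67233306 width pct [-0.0501 -0.0007  0.022 ] len [-0.19780006  0.20347105]
 spare 262 (array([0.43968092, 0.29087008, 0.00431008, 0.08968126]), np.float64(0.0008231781904264972))
 full 160 (array([ 0.6014675 , -0.07706622,  0.08499329, -0.12925502, -0.03545178]), np.float64(0.0007779490173102264))
 blue 403 (array([ 0.62205415,  0.09902446,  0.08434453, -0.09441769, -0.0436362 ]), np.float64(0.0008220173258597276))
  return _methods._mean(a, axis=axis, dtype=dtype,
  ret = ret.dtype.type(ret / rcount)
```

```bash
sed -i 's/(H>22)&(H<34)&(S>170)&(V>70)/(H>19)\&(H<36)\&(S>110)\&(V>40)/' m.py
cat > a.py <<'E'
from fit import *
D={n:np.load(f'/tmp/{n}.npz') for n in ('top','side')}
sets={n:(D[n]['W'],D[n]['im']) for n in D}
for n in ('top','side','both'):
    S=[sets[n]] if n!='both' else list(sets.values())
    P=np.concatenate([ypts(*s,(.36,.22,.01),(.55,.36,.09)) for s in S]);print(' spare',len(P),fitbin(P,[.45,.285,0,.15]))
    P=np.concatenate([ypts(*s,(.5,-.15,.06),(.7,-.03,.17)) for s in S]);print(' full',len(P),fitbin(P,[.6,-.08,.084,-.1,-.04]))
    P=np.concatenate([ypts(*s,(.5,.05,.06),(.7,.15,.17),1) for s in S]);print(' blue',len(P),fitbin(P,[.61,.1,.084,-.1,-.04]))
    if n!='both':
        W=S[0][0];g=(W[...,2]>.144)&(W[...,2]<.155)&(abs(W[...,1]-.01)<.04)&(W[...,0]>.64)&(W[...,0]<.7);B=W[g]
        v=(B[:,0]+B[:,1]*.107);print('bar mid: x at y=0',np.percentile(v,[5,50,95]),np.median(B[:,2]),len(B))
        g=(W[...,2]>.018)&(W[...,2]<.032)&(W[...,0]>.25)&(W[...,0]<.54)&(W[...,1]<-.14)&(W[...,1]>-.42);print('tray',cv2.minAreaRect(W[g][:,:2].astype(np.float32)*1000))
E
python3 a.py
```

```text
spare 945 (array([0.44004146, 0.2908436 , 0.0039742 , 0.15378442]), np.float64(0.0007623498785815393))
 full 824 (array([ 0.60299441, -0.07554243,  0.08404776, -0.1196348 , -0.03389954]), np.float64(0.0007675195089316205))
 blue 314 (array([ 0.62238441,  0.09894658,  0.08403832, -0.06702885, -0.04159234]), np.float64(0.0008080889166658406))
bar mid: x at y=0 [0.66448574 0.67456325 0.68439323] 0.1500035067093568 214
tray ((410.5274963378906, -280.600830078125), (240.22039794921875, 201.07159423828125), 3.339243173599243)
 spare 1370 (array([0.43849687, 0.29286024, 0.00449238, 0.14683781]), np.float64(0.0007310781051261973))
 full 984 (array([ 0.60043267, -0.07386406,  0.08582581, -0.10822636, -0.04002568]), np.float64(0.0007672179398027998))
 blue 89 (array([ 0.61769843,  0.09696333,  0.0853394 , -0.06184826, -0.04881065]), np.float64(0.0007153799785191854))
bar mid: x at y=0 [0.66254964 0.67233488 0.68176422] 0.15137916235967308 124
tray ((407.7171325683594, -280.044189453125), (240.0035858154297, 206.2042694091797), 3.344541072845459)
 spare 2315 (array([0.43891596, 0.29180717, 0.00435309, 0.14319501]), np.float64(0.0007795179860989665))
 full 1808 (array([ 0.60179016, -0.07411143,  0.0846165 , -0.11337971, -0.03179439]), np.float64(0.0007873349609815547))
 blue 403 (array([ 0.62205415,  0.09902446,  0.08434453, -0.09441769, -0.0436362 ]), np.float64(0.0008220173258597276))
```

```bash
cat > plan.py <<'E'
from h import *
from scipy.spatial.transform import Rotation as Ro, Slerp
import json
def pose(yaw,th): return Ro.from_euler('ZY',[yaw,th])*Ro.from_matrix(np.diag([1.,-1,-1]))
def cur():
    o=r.get_obs();R=Ro.from_rotvec(o['orientation']);e=(R*Ro.from_matrix(np.diag([1.,-1,-1]))).as_euler('ZYX')
    return o,np.array(o['tcp_pos']),R,e
def rows(wps,f,start=None):
    """wps: (x,y,z,yaw,pitch,n)"""
    o,p,R,e=cur()
    if start is not None: p,R=np.array(start[:3]),pose(*start[3:5])
    print('at',p.round(4),'yaw,pitch,roll',e.round(3),'t',round(o['clock'],2))
    out=[]
    for x,y,z,yaw,th,n in wps:
        T=np.array([x,y,z]);RT=pose(yaw,th);sl=Slerp([0,1],Ro.concatenate([R,RT]));p0=p.copy();R0=R
        for i in range(1,n+1):
            q=p0+(T-p0)*i/n;Rn=sl(i/n)
            d=R.inv().apply(q-p);a=np.degrees((R.inv()*Rn).as_rotvec())
            d=d.round(4);a=a.round(2)
            row={"fingers":f}
            row.update({k:float(v) for k,v in zip(['x','y','z','ax','ay','az'],[*d,*a]) if v})
            out.append(row);p=p+R.apply(d);R=R*Ro.from_rotvec(np.radians(a))
    for i in range(0,len(out),10): print(json.dumps(out[i:i+10]))
E
python3 -c "
from plan import *
rows([(.608,-.0755,.25,-.11,-.035,20)],1)"
```

```text
at [ 0.1681 -0.6532  0.2494] yaw,pitch,roll [0.252 0.    0.002] t 0.1
[{"fingers": 1, "x": 0.0285, "y": -0.0225, "ax": -0.02, "ay": 0.1, "az": 1.04}, {"fingers": 1, "x": 0.0281, "y": -0.023, "z": 0.0001, "ax": -0.03, "ay": 0.1, "az": 1.03}, {"fingers": 1, "x": 0.0277, "y": -0.0235, "ax": -0.02, "ay": 0.1, "az": 1.04}, {"fingers": 1, "x": 0.0272, "y": -0.024, "z": 0.0002, "ax": -0.02, "ay": 0.1, "az": 1.04}, {"fingers": 1, "x": 0.0268, "y": -0.0245, "z": 0.0001, "ax": -0.02, "ay": 0.1, "az": 1.03}, {"fingers": 1, "x": 0.0264, "y": -0.025, "z": 0.0002, "ax": -0.03, "ay": 0.1, "az": 1.04}, {"fingers": 1, "x": 0.0259, "y": -0.0254, "z": 0.0003, "ax": -0.02, "ay": 0.1, "az": 1.04}, {"fingers": 1, "x": 0.0254, "y": -0.0259, "z": 0.0002, "ax": -0.02, "ay": 0.1, "az": 1.03}, {"fingers": 1, "x": 0.0249, "y": -0.0264, "z": 0.0003, "ax": -0.02, "ay": 0.1, "az": 1.04}, {"fingers": 1, "x": 0.0245, "y": -0.0268, "z": 0.0004, "ax": -0.03, "ay": 0.1, "az": 1.04}]
[{"fingers": 1, "x": 0.024, "y": -0.0273, "z": 0.0003, "ax": -0.02, "ay": 0.1, "az": 1.03}, {"fingers": 1, "x": 0.0235, "y": -0.0277, "z": 0.0004, "ax": -0.02, "ay": 0.1, "az": 1.04}, {"fingers": 1, "x": 0.023, "y": -0.0281, "z": 0.0004, "ax": -0.02, "ay": 0.1, "az": 1.04}, {"fingers": 1, "x": 0.0224, "y": -0.0285, "z": 0.0005, "ax": -0.03, "ay": 0.11, "az": 1.03}, {"fingers": 1, "x": 0.022, "y": -0.0289, "z": 0.0005, "ax": -0.02, "ay": 0.1, "az": 1.04}, {"fingers": 1, "x": 0.0214, "y": -0.0293, "z": 0.0005, "ax": -0.02, "ay": 0.1, "az": 1.04}, {"fingers": 1, "x": 0.0209, "y": -0.0297, "z": 0.0005, "ax": -0.03, "ay": 0.1, "az": 1.03}, {"fingers": 1, "x": 0.0203, "y": -0.0301, "z": 0.0006, "ax": -0.02, "ay": 0.1, "az": 1.04}, {"fingers": 1, "x": 0.0198, "y": -0.0304, "z": 0.0006, "ax": -0.02, "ay": 0.1, "az": 1.04}, {"fingers": 1, "x": 0.0193, "y": -0.0308, "z": 0.0006, "ax": -0.02, "ay": 0.1, "az": 1.03}]
```

Call:
arm_command:
  rows:
    - {"fingers": 1, "x": 0.0317, "y": -0.025}
    - {"fingers": 1, "x": 0.0317, "y": -0.025}
    - {"fingers": 1, "x": 0.0317, "y": -0.025}
    - {"fingers": 1, "x": 0.0317, "y": -0.025}
    - {"fingers": 1, "x": 0.0317, "y": -0.025}
    - {"fingers": 1, "x": 0.0317, "y": -0.025}
    - {"fingers": 1, "x": 0.0317, "y": -0.025}
    - {"fingers": 1, "x": 0.0317, "y": -0.025}
    - {"fingers": 1, "x": 0.0317, "y": -0.025}
    - {"fingers": 1, "x": 0.0317, "y": -0.025}

```text
validation failed for argument at $.ro...
```

Call:
arm_command:
  rows:
    - {"fingers": 1, "x": 0.0317, "y": -0.025}
    - {"fingers": 1, "x": 0.0317, "y": -0.025}
    - {"fingers": 1, "x": 0.0317, "y": -0.025}
    - {"fingers": 1, "x": 0.0317, "y": -0.025}
    - {"fingers": 1, "x": 0.0317, "y": -0.025}
    - {"fingers": 1, "x": 0.0317, "y": -0.025}
    - {"fingers": 1, "x": 0.0317, "y": -0.025}
    - {"fingers": 1, "x": 0.0317, "y": -0.025, "az": 6.9}
    - {"fingers": 1, "az": 6.9}
    - {"fingers": 1, "az": 6.9, "ay": 2}

```text
validation failed for argument at $.ro...
```

Call:
arm_command:
  rows:
    - {"fingers": 1.0, "x": 0.0317, "y": -0.025, "z": 0.0, "ax": 0.0, "ay": 0.0, "az": 0.0}
    - {"fingers": 1.0, "x": 0.0317, "y": -0.025, "z": 0.0, "ax": 0.0, "ay": 0.0, "az": 0.0}

```text
clock: 0.27
tcp_pos: [0.215, -0.5899, 0.2494]
orientation: [-3.117, -0.386, 0.002]
contact_force: [1.6, 0.4, -0.8]
grip_width: 0.0855
gripper_force: 0.0
```

Call:
arm_command:
  rows:
    - {"fingers": 1, "x": 0.0317, "y": -0.025, "z": 0, "ax": 0, "ay": 0, "az": 0}
    - {"fingers": 1, "x": 0.0317, "y": -0.025, "z": 0, "ax": 0, "ay": 0, "az": 0}
    - {"fingers": 1, "x": 0.0317, "y": -0.025, "z": 0, "ax": 0, "ay": 0, "az": 0}
    - {"fingers": 1, "x": 0.0317, "y": -0.025, "z": 0, "ax": 0, "ay": 0, "az": 0}
    - {"fingers": 1, "x": 0.0317, "y": -0.025, "z": 0, "ax": 0, "ay": 0, "az": 0}
    - {"fingers": 1, "x": 0.0317, "y": -0.025, "z": 0, "ax": 0, "ay": 0, "az": 0}
    - {"fingers": 1, "x": 0.0317, "y": -0.025, "z": 0, "ax": 0, "ay": 0, "az": 0}
    - {"fingers": 1, "x": 0.0317, "y": -0.025, "z": 0, "ax": 0, "ay": 0, "az": 0}

```text
clock: 0.93
tcp_pos: [0.4135, -0.3308, 0.2502]
orientation: [-3.117, -0.394, 0.0]
contact_force: [0.2, -1.0, -0.1]
grip_width: 0.0852
gripper_force: 0.0
```

Call:
arm_command:
  rows:
    - {"fingers": 1, "x": 0.0317, "y": -0.025, "z": 0, "ax": 0, "ay": 0, "az": 0}
    - {"fingers": 1, "x": 0.0317, "y": -0.025, "z": 0, "ax": 0, "ay": 0, "az": 0}
    - {"fingers": 1, "x": 0.0317, "y": -0.025, "z": 0, "ax": 0, "ay": 0, "az": 0}
    - {"fingers": 1, "x": 0.0317, "y": -0.025, "z": 0, "ax": 0, "ay": 0, "az": 0}
    - {"fingers": 1, "x": 0.0317, "y": -0.025, "z": 0, "ax": 0, "ay": 0, "az": 0}
    - {"fingers": 1, "x": 0.0317, "y": -0.025, "z": 0, "ax": 0, "ay": 0, "az": 0}
    - {"fingers": 1, "x": 0.0317, "y": -0.025, "z": 0, "ax": 0, "ay": 0, "az": 0}
    - {"fingers": 1, "x": 0, "y": 0, "z": 0, "ax": 0, "ay": 0, "az": 6.9}
    - {"fingers": 1, "x": 0, "y": 0, "z": 0, "ax": 0, "ay": 0, "az": 6.9}
    - {"fingers": 1, "x": 0, "y": 0, "z": 0, "ax": 0, "ay": 2, "az": 6.9}

```text
clock: 1.77
tcp_pos: [0.5852, -0.1066, 0.2494]
orientation: [-3.135, 0.177, -0.053]
contact_force: [0.4, 0.1, 0.3]
grip_width: 0.0854
gripper_force: 0.0
```

```bash
python3 - <<'E'
s=open('plan.py').read()
s=s.replace('''if v})''','''})''').replace("[*d,*a]) })","[*d,*a])})")
s=s.replace("print(json.dumps(out[i:i+10]))","print(json.dumps(out[i:i+10],separators=(',',':')))")
open('plan.py','w').write(s)
E
python3 -c "
from plan import *
rows([(.608,-.0755,.20,-.11,-.035,2)],1)
grab('top','hover')"
```

```text
at [ 0.5852 -0.1066  0.2494] yaw,pitch,roll [-0.113 -0.034  0.003] t 1.77
[{"fingers":1,"x":0.0088,"y":-0.0167,"z":0.0251,"ax":-0.08,"ay":0.03,"az":-0.08},{"fingers":1,"x":0.0087,"y":-0.0167,"z":0.025,"ax":-0.08,"ay":0.04,"az":-0.08}]
```

View pics/hover.png

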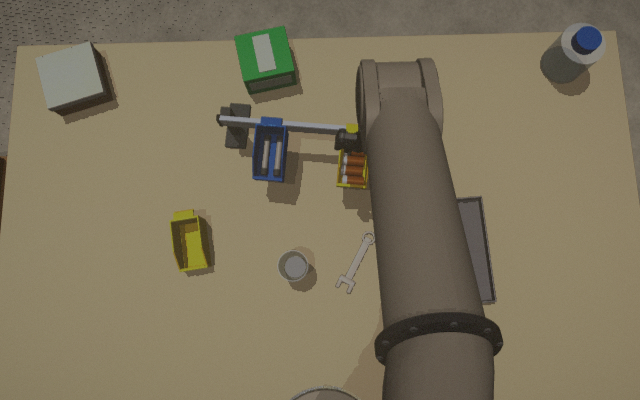

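Call:
arm_command:
  rows:
    - {"fingers": 1, "x": 0.0088, "y": -0.0167, "z": 0.005, "ax": -0.08, "ay": 0.03, "az": -0.08}
    - {"fingers": 1, "x": 0.0087, "y": -0.0167, "z": 0.01, "ax": -0.08, "ay": 0.04, "az": -0.08}
    - {"fingers": 1, "x": 0, "y": 0, "z": 0.03, "ax": 0, "ay": 0, "az": 0}
    - {"fingers": 1, "x": 0, "y": 0, "z": 0, "ax": 0, "ay": 0, "az": 0}

```text
clock: 2.15
tcp_pos: [0.6042, -0.0754, 0.2012]
orientation: [3.135, -0.159, 0.043]
contact_force: [-1.2, 0.4, -1.3]
grip_width: 0.085
gripper_force: 0.0
```

```bash
python3 -c "
from plan import *
rows([(.608,-.0755,.1325,-.11,-.035,4)],1)
f,W=grab('side','hover2');cv2.imwrite('pics/hover2c.png',cv2.resize(f['frame'][100:240,200:400,::-1],None,fx=4,fy=4))"
```

```text
at [ 0.6042 -0.0754  0.2012] yaw,pitch,roll [-0.102 -0.028 -0.001] t 2.15
[{"fingers":1,"x":0.0005,"y":-0.0001,"z":0.0172,"ax":0.01,"ay":0.1,"az":0.12},{"fingers":1,"x":0.0004,"y":-0.0001,"z":0.0172,"ax":0.01,"ay":0.11,"az":0.12},{"fingers":1,"x":0.0004,"y":-0.0,"z":0.0172,"ax":0.0,"ay":0.1,"az":0.12},{"fingers":1,"x":0.0004,"y":-0.0001,"z":0.0172,"ax":0.01,"ay":0.11,"az":0.12}]
```

View pics/hover2c.png

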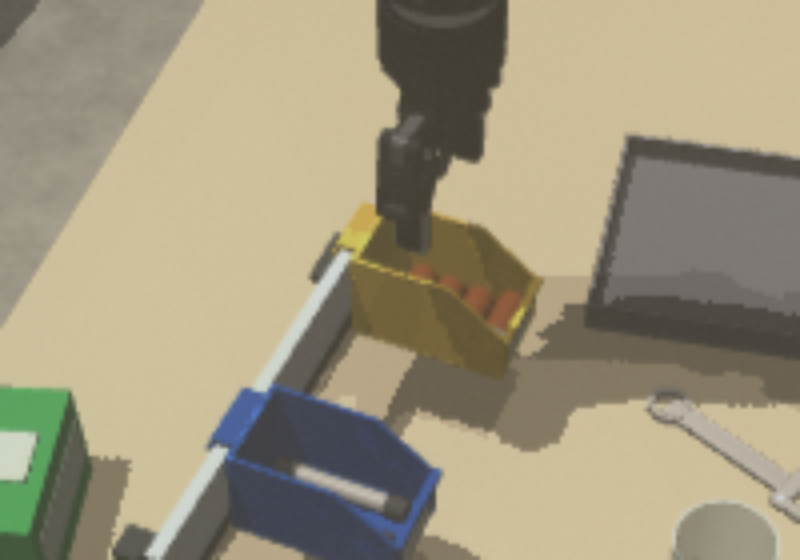

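Call:
arm_command:
  rows:
    - {"fingers": 1, "x": 0.0015, "y": 0, "z": 0.0172, "ax": 0, "ay": 0, "az": 0.3}
    - {"fingers": 1, "x": 0, "y": 0, "z": 0.0172, "ax": 0, "ay": 0.4, "az": 0.2}
    - {"fingers": 1, "x": 0, "y": 0, "z": 0.0172, "ax": 0, "ay": 0, "az": 0}
    - {"fingers": 1, "x": 0, "y": 0, "z": 0.0172, "ax": 0, "ay": 0, "az": 0}
    - {"fingers": 1, "x": 0, "y": 0, "z": 0, "ax": 0, "ay": 0, "az": 0}

```text
clock: 2.62
tcp_pos: [0.609, -0.0785, 0.1352]
orientation: [3.132, -0.181, 0.059]
contact_force: [-0.4, 0.5, -0.2]
grip_width: 0.0854
gripper_force: 0.0
```

Call:
arm_command:
  rows:
    - {"fingers": -0.2, "x": 0, "y": 0, "z": 0, "ax": 0, "ay": 0, "az": 0}
    - {"fingers": -0.2, "x": 0, "y": 0, "z": 0, "ax": 0, "ay": 0, "az": 0}
    - {"fingers": -0.2, "x": 0, "y": 0, "z": 0, "ax": 0, "ay": 0, "az": 0}
    - {"fingers": -0.2, "x": 0, "y": 0, "z": 0, "ax": 0, "ay": 0, "az": 0}
    - {"fingers": -0.2, "x": 0, "y": 0, "z": 0, "ax": 0, "ay": 0, "az": 0}
    - {"fingers": -0.2, "x": 0, "y": 0, "z": 0, "ax": 0, "ay": 0, "az": 0}
  grip_force: 50

```text
clock: 3.12
tcp_pos: [0.6117, -0.0767, 0.1393]
orientation: [3.133, -0.181, 0.071]
contact_force: [-3.4, 1.6, 6.9]
grip_width: 0.0631
gripper_force: 55.0
```

```bash
python3 -c "
from plan import *
o,p,R,e=cur();print(p,e,o['grip_width'],o['gripper_force'],o['contact_force'],o['moment'])
from fit import *
f,W=grab('side');q=ypts(W,f['frame'],(.5,-.15,.06),(.7,-.03,.17));print(fitbin(q,[.6,-.08,.084,-.1,-.04]))
"
```

```text
[ 0.61172904 -0.07670498  0.13934596] [-0.11535982 -0.04502376  0.00034547] 0.06312317839328607 54.98362720012665 [-3.41341439  1.62694981  6.89056484] [ 0.73639199  0.65778647 -0.2964098 ]
(array([ 0.60080898, -0.07456079,  0.08606526, -0.10868874, -0.04080741]), np.float64(0.000744901789104009))
```

```bash
python3 -c "
from plan import *
o,p,R,e=cur()
rows([(p[0],p[1],p[2]+.022,e[0],.32,6)],-.2)
"
```

```text
at [ 0.6117 -0.0767  0.1393] yaw,pitch,roll [-0.115 -0.045  0.   ] t 3.17
[{"fingers":-0.2,"x":0.0002,"y":-0.0,"z":-0.0037,"ax":-0.0,"ay":-3.49,"az":0.0},{"fingers":-0.2,"x":-0.0001,"y":-0.0,"z":-0.0036,"ax":-0.01,"ay":-3.48,"az":0.0},{"fingers":-0.2,"x":-0.0003,"y":-0.0,"z":-0.0037,"ax":-0.0,"ay":-3.49,"az":0.0},{"fingers":-0.2,"x":-0.0005,"y":-0.0,"z":-0.0036,"ax":-0.01,"ay":-3.48,"az":0.0},{"fingers":-0.2,"x":-0.0007,"y":-0.0,"z":-0.0036,"ax":0.0,"ay":-3.49,"az":0.0},{"fingers":-0.2,"x":-0.0009,"y":-0.0,"z":-0.0036,"ax":-0.0,"ay":-3.48,"az":0.0}]
```

Call:
arm_command:
  rows:
    - {"fingers": -0.2, "x": 0.0002, "y": 0, "z": -0.0037, "ax": 0, "ay": -3.5, "az": 0}
    - {"fingers": -0.2, "x": -0.0001, "y": 0, "z": -0.0036, "ax": 0, "ay": -3.5, "az": 0}
    - {"fingers": -0.2, "x": -0.0003, "y": 0, "z": -0.0037, "ax": 0, "ay": -3.5, "az": 0}
    - {"fingers": -0.2, "x": -0.0005, "y": 0, "z": -0.0036, "ax": 0, "ay": -3.5, "az": 0}
    - {"fingers": -0.2, "x": -0.0007, "y": 0, "z": -0.0036, "ax": 0, "ay": -3.5, "az": 0}
    - {"fingers": -0.2, "x": -0.0009, "y": 0, "z": -0.0036, "ax": 0, "ay": -3.5, "az": 0}
    - {"fingers": -0.2, "x": 0, "y": 0, "z": 0, "ax": 0, "ay": 0, "az": 0}
    - {"fingers": -0.2, "x": 0, "y": 0, "z": 0, "ax": 0, "ay": 0, "az": 0}

```text
clock: 3.83
tcp_pos: [0.6125, -0.0779, 0.1593]
orientation: [-3.079, 0.178, 0.497]
contact_force: [5.0, -0.5, -4.9]
grip_width: 0.063
gripper_force: 55.5
```

```bash
cat > look.py <<'E'
from plan import *
from fit import *
def look(x0,lo=(.5,-.15,.06),hi=(.72,-.03,.3)):
    o,p,R,e=cur();print('tcp',p.round(4),'ypr',e.round(3),'w',o['grip_width'].round(4),o['gripper_force'].round(1),'F',o['contact_force'].round(1),'M',o['moment'].round(2),'t',round(o['clock'],2))
    f,W=grab('side');q=ypts(W,f['frame'],lo,hi);x,m=fitbin(q,x0);print('bin',x.round(4),m.round(5),len(q))
    s=np.array([x[0],x[1],x[2]])+Ro.from_euler('ZY',[x[3],x[4]]).apply([.055,0,.066]);print('seat',s.round(4))
    return f,x,s
E
python3 -c "
from look import *
f,x,s=look([.6,-.08,.1,-.1,.3])
cv2.imwrite('pics/sw.png',cv2.resize(f['frame'][100:240,200:400,::-1],None,fx=4,fy=4))"
```

```text
Traceback (most recent call last):
  File "look.py", line 4, in look
    o,p,R,e=cur();print('tcp',p.round(4),'ypr',e.round(3),'w',o['grip_width'].round(4),o['gripper_force'].round(1),'F',o['contact_force'].round(1),'M',o['moment'].round(2),'t',round(o['clock'],2))
                                                              ^^^^^^^^^^^^^^^^^^^^^
AttributeError: 'float' object has no attribute 'round'
```

```bash
sed -i "s/'w',o\['grip_width'\].round(4),o\['gripper_force'\].round(1)/'w',o['grip_width'],o['gripper_force']/; s/o\['contact_force'\].round(1)/np.round(o['contact_force'],1)/; s/o\['moment'\].round(2)/np.round(o['moment'],2)/" look.py
python3 -c "
from look import *
f,x,s=look([.6,-.08,.1,-.1,.3])
cv2.imwrite('pics/sw.png',cv2.resize(f['frame'][100:240,200:400,::-1],None,fx=4,fy=4))"
```

```text
tcp [ 0.6125 -0.0779  0.1593] ypr [-0.116  0.32  -0.001] w 0.0630203222913793 55.50547420978546 F [ 5.  -0.5 -4.9] M [-0.24 -1.48 -0.06] t 3.83
bin [ 0.5791 -0.0732  0.111  -0.1056  0.3897] 0.00076 833
seat [ 0.6547 -0.0812  0.1512]
```

View pics/sw.png

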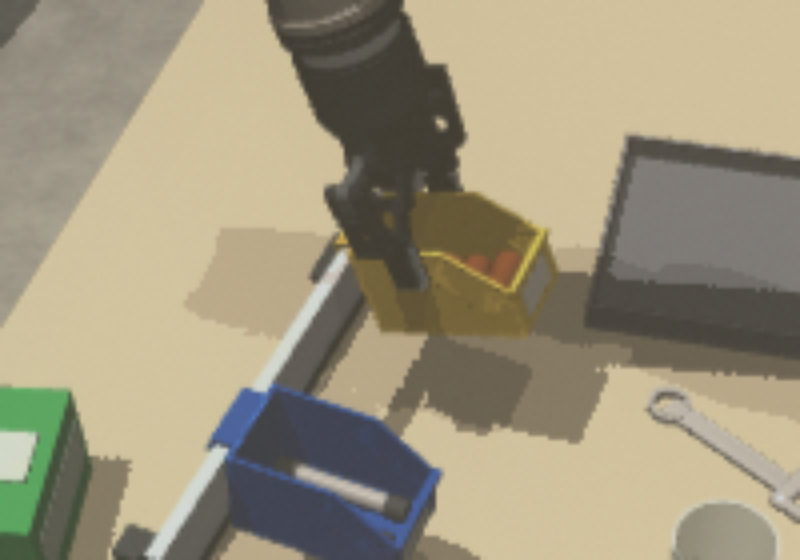

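Call:
arm_command:
  rows:
    - {"fingers": -0.2, "x": -0.0005, "y": 0, "z": -0.005, "ax": 0, "ay": 0, "az": 0}
    - {"fingers": -0.2, "x": -0.0011, "y": 0, "z": -0.0052, "ax": 0, "ay": 0, "az": 0}
    - {"fingers": -0.2, "x": -0.0026, "y": 0, "z": -0.008, "ax": 0, "ay": 0, "az": 0}
    - {"fingers": -0.2, "x": -0.0026, "y": 0, "z": -0.008, "ax": 0, "ay": 0, "az": 0}

```text
clock: 4.22
tcp_pos: [0.6122, -0.0774, 0.1872]
orientation: [-3.078, 0.177, 0.503]
contact_force: [-0.1, 0.5, -2.3]
grip_width: 0.0634
gripper_force: 55.7
```

Call:
arm_command:
  rows:
    - {"fingers": -0.2, "x": -0.0031, "y": 0, "z": -0.0095, "ax": 0, "ay": 0, "az": 0}
    - {"fingers": -0.2, "x": -0.0062, "y": 0, "z": -0.019, "ax": 0, "ay": 0, "az": 0}
    - {"fingers": -0.2, "x": -0.0062, "y": 0, "z": -0.019, "ax": 0, "ay": 0, "az": 0}
    - {"fingers": -0.2, "x": -0.0062, "y": 0, "z": -0.019, "ax": 0, "ay": 0, "az": 0}
    - {"fingers": -0.2, "x": 0, "y": 0, "z": 0, "ax": 0, "ay": 0, "az": 0}

```text
clock: 4.63
tcp_pos: [0.6153, -0.0775, 0.2616]
orientation: [-3.08, 0.178, 0.491]
contact_force: [1.2, 0.2, -1.7]
grip_width: 0.0632
gripper_force: 55.8
```

```bash
python3 -c "
from look import *
f,x,s=look([.6,-.08,.2,-.1,.3],hi=(.72,-.03,.34))
o,p,R,e=cur();B=Ro.from_euler('ZY',x[3:5]);print('grip in bin',B.inv().apply(p-x[:3]).round(4))"
```

```text
tcp [ 0.6153 -0.0775  0.2616] ypr [-0.115  0.316 -0.   ] w 0.0632258322152128 55.83053648471832 F [ 1.2  0.2 -1.7] M [-0.05 -0.57 -0.08] t 4.63
bin [ 0.5851 -0.0729  0.2155 -0.103   0.3259] 0.00075 1003
seat [ 0.6579 -0.0805  0.2604]
grip in bin [ 0.0143 -0.0015  0.0511]
```

```bash
python3 -c "
from plan import *
rows([(.604,-.0855,.2616,-.106,.28,1),(.423,-.2815,.16,0.01,-.01,13),(.423,-.2815,.075,0.01,-.01,5),(.423,-.2815,.062,0.01,-.01,2)],-.2)
"
```

```text
at [ 0.6147 -0.0775  0.2593] yaw,pitch,roll [-0.115  0.318 -0.   ] t 4.68
[{"fingers":-0.2,"x":-0.0099,"y":0.0092,"z":0.0008,"ax":-0.14,"ay":2.19,"az":-0.51},{"fingers":-0.2,"x":-0.0096,"y":0.0165,"z":0.0109,"ax":-0.07,"ay":1.28,"az":-0.51},{"fingers":-0.2,"x":-0.01,"y":0.0163,"z":0.0107,"ax":-0.07,"ay":1.27,"az":-0.51},{"fingers":-0.2,"x":-0.0104,"y":0.0163,"z":0.0105,"ax":-0.07,"ay":1.28,"az":-0.5},{"fingers":-0.2,"x":-0.0108,"y":0.0162,"z":0.0103,"ax":-0.07,"ay":1.28,"az":-0.51},{"fingers":-0.2,"x":-0.0111,"y":0.016,"z":0.01,"ax":-0.07,"ay":1.27,"az":-0.51},{"fingers":-0.2,"x":-0.0115,"y":0.0159,"z":0.0098,"ax":-0.07,"ay":1.28,"az":-0.51},{"fingers":-0.2,"x":-0.0118,"y":0.0159,"z":0.0096,"ax":-0.06,"ay":1.28,"az":-0.51},{"fingers":-0.2,"x":-0.0122,"y":0.0157,"z":0.0093,"ax":-0.07,"ay":1.27,"az":-0.51},{"fingers":-0.2,"x":-0.0126,"y":0.0155,"z":0.0091,"ax":-0.07,"ay":1.28,"az":-0.5}]
[{"fingers":-0.2,"x":-0.0129,"y":0.0155,"z":0.0088,"ax":-0.07,"ay":1.27,"az":-0.51},{"fingers":-0.2,"x":-0.0132,"y":0.0153,"z":0.0085,"ax":-0.07,"ay":1.28,"az":-0.51},{"fingers":-0.2,"x":-0.0135,"y":0.0152,"z":0.0083,"ax":-0.07,"ay":1.28,"az":-0.51},{"fingers":-0.2,"x":-0.0138,"y":0.0151,"z":0.008,"ax":-0.07,"ay":1.27,"az":-0.51},{"fingers":-0.2,"x":-0.0002,"y":0.0,"z":0.017,"ax":0.0,"ay":0.0,"az":0.0},{"fingers":-0.2,"x":-0.0002,"y":0.0,"z":0.017,"ax":0.0,"ay":0.0,"az":0.0},{"fingers":-0.2,"x":-0.0001,"y":0.0,"z":0.017,"ax":0.0,"ay":0.0,"az":0.0},{"fingers":-0.2,"x":-0.0002,"y":0.0,"z":0.017,"ax":0.0,"ay":0.0,"az":0.0},{"fingers":-0.2,"x":-0.0002,"y":0.0,"z":0.017,"ax":0.0,"ay":0.0,"az":0.0},{"fingers":-0.2,"x":-0.0001,"y":0.0,"z":0.0065,"ax":0.0,"ay":0.0,"az":0.0}]
[{"fingers":-0.2,"x":-0.0,"y":0.0,"z":0.0065,"ax":0.0,"ay":0.0,"az":0.0}]
```

Call:
arm_command:
  rows:
    - {"fingers": -0.2, "x": -0.01, "y": 0.009, "z": 0.0008, "ax": -0.14, "ay": 2.19, "az": -0.51}
    - {"fingers": -0.2, "x": -0.0096, "y": 0.0165, "z": 0.0109, "ax": -0.07, "ay": 1.28, "az": -0.51}
    - {"fingers": -0.2, "x": -0.01, "y": 0.0163, "z": 0.0107, "ax": -0.07, "ay": 1.28, "az": -0.51}
    - {"fingers": -0.2, "x": -0.0104, "y": 0.0163, "z": 0.0105, "ax": -0.07, "ay": 1.28, "az": -0.51}
    - {"fingers": -0.2, "x": -0.0108, "y": 0.0162, "z": 0.0103, "ax": -0.07, "ay": 1.28, "az": -0.51}
    - {"fingers": -0.2, "x": -0.0111, "y": 0.016, "z": 0.01, "ax": -0.07, "ay": 1.28, "az": -0.51}
    - {"fingers": -0.2, "x": -0.0115, "y": 0.0159, "z": 0.0098, "ax": -0.07, "ay": 1.28, "az": -0.51}
    - {"fingers": -0.2, "x": -0.0118, "y": 0.0159, "z": 0.0096, "ax": -0.07, "ay": 1.28, "az": -0.51}
    - {"fingers": -0.2, "x": -0.0122, "y": 0.0157, "z": 0.0093, "ax": -0.07, "ay": 1.28, "az": -0.51}
    - {"fingers": -0.2, "x": -0.0126, "y": 0.0155, "z": 0.0091, "ax": -0.07, "ay": 1.28, "az": -0.51}

```text
clock: 5.52
tcp_pos: [0.4754, -0.2213, 0.1879]
orientation: [-3.133, 0.038, 0.133]
contact_force: [0.1, -0.5, -3.3]
grip_width: 0.0633
gripper_force: 55.8
```

Call:
arm_command:
  rows:
    - {"fingers": -0.2, "x": -0.0129, "y": 0.0155, "z": 0.0088, "ax": -0.07, "ay": 1.28, "az": -0.51}
    - {"fingers": -0.2, "x": -0.0132, "y": 0.0153, "z": 0.0085, "ax": -0.07, "ay": 1.28, "az": -0.51}
    - {"fingers": -0.2, "x": -0.0135, "y": 0.0152, "z": 0.0083, "ax": -0.07, "ay": 1.28, "az": -0.51}
    - {"fingers": -0.2, "x": -0.0138, "y": 0.0151, "z": 0.008, "ax": -0.07, "ay": 1.28, "az": -0.51}
    - {"fingers": -0.2, "x": 0, "y": 0, "z": 0.017, "ax": 0, "ay": 0, "az": 0}
    - {"fingers": -0.2, "x": 0, "y": 0, "z": 0.017, "ax": 0, "ay": 0, "az": 0}
    - {"fingers": -0.2, "x": 0, "y": 0, "z": 0.017, "ax": 0, "ay": 0, "az": 0}
    - {"fingers": -0.2, "x": 0, "y": 0, "z": 0.015, "ax": 0, "ay": 0, "az": 0}
    - {"fingers": -0.2, "x": 0, "y": 0, "z": 0, "ax": 0, "ay": 0, "az": 0}

```text
clock: 6.27
tcp_pos: [0.419, -0.2799, 0.0888]
orientation: [-3.138, -0.017, 0.001]
contact_force: [0.2, 0.3, -2.6]
grip_width: 0.0631
gripper_force: 55.9
```

```bash
python3 -c "
from look import *
f,x,s=look([.41,-.28,.04,0.,.0],lo=(.3,-.4,.03),hi=(.55,-.16,.2))
cv2.imwrite('pics/tr.png',cv2.resize(f['frame'][80:240,300:500,::-1],None,fx=3.7,fy=3.7))
rows([(.423,-.2815,.062,0.01,-.01-x[4]+cur()[3][1]+.01,3),],-.2)"
```

```text
tcp [ 0.419  -0.2799  0.0888] ypr [0.011 0.    0.004] w 0.06311649727122734 55.85251808166504 F [ 0.2  0.3 -2.6] M [ 0.04  0.06 -0.04] t 6.27
bin [ 0.4062 -0.2787  0.0367  0.018   0.0163] 0.00082 521
seat [ 0.4622 -0.2777  0.1018]
at [ 0.4199 -0.2803  0.0902] yaw,pitch,roll [ 0.011 -0.001  0.003] t 6.32
[{"fingers":-0.2,"x":0.001,"y":0.0005,"z":0.0094,"ax":-0.05,"ay":0.31,"az":0.01},{"fingers":-0.2,"x":0.001,"y":0.0004,"z":0.0094,"ax":-0.06,"ay":0.31,"az":0.02},{"fingers":-0.2,"x":0.0009,"y":0.0004,"z":0.0094,"ax":-0.05,"ay":0.31,"az":0.01}]
```

View pics/tr.png

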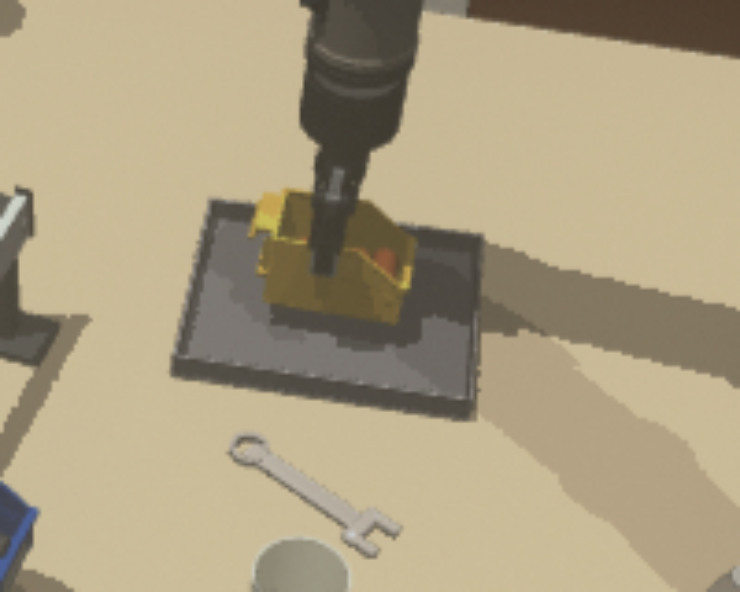

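Call:
arm_command:
  rows:
    - {"fingers": -0.2, "x": 0, "y": 0, "z": 0.009, "ax": 0, "ay": 0.3, "az": 0}
    - {"fingers": -0.2, "x": 0, "y": 0, "z": 0.009, "ax": 0, "ay": 0.2, "az": 0}
    - {"fingers": -0.2, "x": 0, "y": 0, "z": 0.007, "ax": 0, "ay": 0, "az": 0}
    - {"fingers": -0.2, "x": 0, "y": 0, "z": 0.004, "ax": 0, "ay": 0, "az": 0}
    - {"fingers": -0.2, "x": 0, "y": 0, "z": 0, "ax": 0, "ay": 0, "az": 0}

```text
clock: 6.73
tcp_pos: [0.4218, -0.2811, 0.0624]
orientation: [-3.141, -0.017, -0.021]
contact_force: [0.4, 1.2, -2.0]
grip_width: 0.0629
gripper_force: 56.0
```

Call:
arm_command:
  rows:
    - {"fingers": -0.2, "x": 0, "y": 0, "z": 0.002, "ax": 0, "ay": 0, "az": 0}
    - {"fingers": -0.2, "x": 0, "y": 0, "z": 0.002, "ax": 0, "ay": 0, "az": 0}
    - {"fingers": -0.2, "x": 0, "y": 0, "z": 0, "ax": 0, "ay": 0, "az": 0}

```text
clock: 6.98
tcp_pos: [0.4227, -0.2814, 0.0613]
orientation: [3.141, 0.016, 0.023]
contact_force: [-6.0, 4.2, 23.4]
grip_width: 0.0633
gripper_force: 59.1
```

Call:
arm_command:
  rows:
    - {"fingers": -0.2, "x": 0, "y": 0, "z": -0.002, "ax": 0, "ay": 0, "az": 0}
    - {"fingers": -0.2, "x": 0, "y": 0, "z": -0.0005, "ax": 0, "ay": 0, "az": 0}
    - {"fingers": 0.6, "x": 0, "y": 0, "z": 0, "ax": 0, "ay": 0, "az": 0}
    - {"fingers": 1, "x": 0, "y": 0, "z": 0, "ax": 0, "ay": 0, "az": 0}
    - {"fingers": 1, "x": 0, "y": 0, "z": 0, "ax": 0, "ay": 0, "az": 0}
    - {"fingers": 1, "x": 0, "y": 0, "z": 0, "ax": 0, "ay": 0, "az": 0}
    - {"fingers": 1, "x": 0, "y": 0, "z": 0, "ax": 0, "ay": 0, "az": 0}

```text
clock: 7.57
tcp_pos: [0.4221, -0.2813, 0.0613]
orientation: [-3.141, -0.017, -0.022]
contact_force: [-0.4, -0.5, -0.0]
grip_width: 0.0854
gripper_force: 0.0
```

```bash
python3 -c "
from look import *
f,x,s=look([.41,-.28,.01,0.,.0],lo=(.3,-.4,.02),hi=(.55,-.16,.12))"
```

```text
tcp [ 0.4221 -0.2813  0.0613] ypr [ 0.011 -0.014  0.   ] w 0.08538343265439623 0.0 F [-0.4 -0.5 -0. ] M [ 0.02 -0.03  0.02] t 7.57
bin [ 0.4102 -0.2803  0.0102  0.0179  0.0153] 0.00079 475
seat [ 0.4662 -0.2793  0.0753]
```

```bash
python3 -c "
from plan import *
rows([(.4221,-.2813,.20,.011,0,4),(.5,0,.2,.011,0,8),(.447,.2932,.2,.011,0,8)],1)
"
```

```text
at [ 0.4221 -0.2813  0.0613] yaw,pitch,roll [ 0.01  -0.014  0.   ] t 7.62
[{"fingers":1,"x":0.0005,"y":-0.0,"z":-0.0347,"ax":-0.0,"ay":-0.2,"az":-0.01},{"fingers":1,"x":0.0004,"y":-0.0,"z":-0.0346,"ax":-0.01,"ay":-0.2,"az":-0.01},{"fingers":1,"x":0.0002,"y":-0.0,"z":-0.0347,"ax":-0.0,"ay":-0.2,"az":-0.0},{"fingers":1,"x":0.0002,"y":-0.0,"z":-0.0347,"ax":-0.01,"ay":-0.2,"az":-0.01},{"fingers":1,"x":0.0101,"y":-0.0351,"z":0.0,"ax":0.0,"ay":-0.0,"az":-0.0},{"fingers":1,"x":0.0101,"y":-0.035,"z":0.0,"ax":0.0,"ay":-0.0,"az":-0.0},{"fingers":1,"x":0.0102,"y":-0.0351,"z":0.0,"ax":0.0,"ay":-0.0,"az":-0.0},{"fingers":1,"x":0.0101,"y":-0.035,"z":0.0,"ax":0.0,"ay":-0.0,"az":-0.0},{"fingers":1,"x":0.0101,"y":-0.0351,"z":0.0,"ax":0.0,"ay":-0.0,"az":-0.0},{"fingers":1,"x":0.0101,"y":-0.035,"z":0.0,"ax":0.0,"ay":-0.0,"az":-0.0}]
[{"fingers":1,"x":0.0101,"y":-0.0351,"z":0.0,"ax":0.0,"ay":-0.0,"az":-0.0},{"fingers":1,"x":0.0101,"y":-0.0351,"z":0.0,"ax":0.0,"ay":-0.0,"az":-0.0},{"fingers":1,"x":-0.0062,"y":-0.0367,"z":0.0,"ax":0.0,"ay":-0.0,"az":-0.0},{"fingers":1,"x":-0.0062,"y":-0.0367,"z":0.0,"ax":0.0,"ay":-0.0,"az":-0.0},{"fingers":1,"x":-0.0062,"y":-0.0367,"z":0.0,"ax":0.0,"ay":-0.0,"az":-0.0},{"fingers":1,"x":-0.0063,"y":-0.0368,"z":0.0,"ax":0.0,"ay":-0.0,"az":-0.0},{"fingers":1,"x":-0.0062,"y":-0.0367,"z":0.0,"ax":0.0,"ay":-0.0,"az":-0.0},{"fingers":1,"x":-0.0062,"y":-0.0367,"z":0.0,"ax":0.0,"ay":-0.0,"az":-0.0},{"fingers":1,"x":-0.0062,"y":-0.0367,"z":0.0,"ax":0.0,"ay":-0.0,"az":-0.0},{"fingers":1,"x":-0.0062,"y":-0.0367,"z":0.0,"ax":0.0,"ay":-0.0,"az":-0.0}]
```

Call:
arm_command:
  rows:
    - {"fingers": 1, "x": 0.0002, "y": 0, "z": -0.015, "ax": 0, "ay": 0, "az": 0}
    - {"fingers": 1, "x": 0.0004, "y": 0, "z": -0.03, "ax": 0, "ay": -0.4, "az": 0}
    - {"fingers": 1, "x": 0.0004, "y": 0, "z": -0.04, "ax": 0, "ay": -0.4, "az": 0}
    - {"fingers": 1, "x": 0, "y": 0, "z": -0.04, "ax": 0, "ay": 0, "az": 0}
    - {"fingers": 1, "x": 0, "y": 0, "z": -0.014, "ax": 0, "ay": 0, "az": 0}
    - {"fingers": 1, "x": 0.0101, "y": -0.035, "z": 0, "ax": 0, "ay": 0, "az": 0}
    - {"fingers": 1, "x": 0.0101, "y": -0.035, "z": 0, "ax": 0, "ay": 0, "az": 0}
    - {"fingers": 1, "x": 0.0101, "y": -0.035, "z": 0, "ax": 0, "ay": 0, "az": 0}
    - {"fingers": 1, "x": 0.0101, "y": -0.035, "z": 0, "ax": 0, "ay": 0, "az": 0}
    - {"fingers": 1, "x": 0.0101, "y": -0.035, "z": 0, "ax": 0, "ay": 0, "az": 0}

```text
clock: 8.45
tcp_pos: [0.4709, -0.1042, 0.2006]
orientation: [-3.141, -0.016, -0.001]
contact_force: [0.7, 0.0, -0.1]
grip_width: 0.0856
gripper_force: 0.0
```

Call:
arm_command:
  rows:
    - {"fingers": 1, "x": 0.0101, "y": -0.035, "z": 0, "ax": 0, "ay": 0, "az": 0}
    - {"fingers": 1, "x": 0.0101, "y": -0.035, "z": 0, "ax": 0, "ay": 0, "az": 0}
    - {"fingers": 1, "x": 0.0101, "y": -0.035, "z": 0, "ax": 0, "ay": 0, "az": 0}
    - {"fingers": 1, "x": -0.0062, "y": -0.0367, "z": 0, "ax": 0, "ay": 0, "az": 0}
    - {"fingers": 1, "x": -0.0062, "y": -0.0367, "z": 0, "ax": 0, "ay": 0, "az": 0}
    - {"fingers": 1, "x": -0.0062, "y": -0.0367, "z": 0, "ax": 0, "ay": 0, "az": 0}
    - {"fingers": 1, "x": -0.0062, "y": -0.0367, "z": 0, "ax": 0, "ay": 0, "az": 0}
    - {"fingers": 1, "x": -0.0062, "y": -0.0367, "z": 0, "ax": 0, "ay": 0, "az": 0}
    - {"fingers": 1, "x": -0.0062, "y": -0.0367, "z": 0, "ax": 0, "ay": 0, "az": 0}

```text
clock: 9.2
tcp_pos: [0.4598, 0.2208, 0.2006]
orientation: [-3.141, -0.016, -0.0]
contact_force: [1.6, 1.3, 0.1]
grip_width: 0.085
gripper_force: 0.0
```

Call:
arm_command:
  rows:
    - {"fingers": 1, "x": -0.0062, "y": -0.0367, "z": 0, "ax": 0, "ay": 0, "az": 0}
    - {"fingers": 1, "x": -0.0062, "y": -0.0367, "z": 0, "ax": 0, "ay": 0, "az": 0}
    - {"fingers": 1, "x": 0, "y": 0, "z": 0, "ax": 0, "ay": 0, "az": -3.8}
    - {"fingers": 1, "x": 0, "y": 0, "z": 0, "ax": 0, "ay": 0, "az": -3.8}
    - {"fingers": 1, "x": 0, "y": 0, "z": 0, "ax": 0, "ay": 0, "az": 0}

```text
clock: 9.62
tcp_pos: [0.4468, 0.2933, 0.2003]
orientation: [-3.133, -0.231, 0.001]
contact_force: [0.6, 0.3, -0.4]
grip_width: 0.0857
gripper_force: 0.0
```

```bash
python3 -c "
from look import *
rows([(.447,.2932,.055,.147,0,5)],1)
f,x,s=look([.44,.29,0,0.15,.0],lo=(.36,.22,.01),hi=(.55,.36,.09))
f,W=grab('top');q=ypts(W,f['frame'],(.3,-.4,.02),(.55,-.16,.12));print('full',fitbin(q,[.41,-.28,.01,0,0]))
cv2.imwrite('pics/two.png',f['frame'][:,:,::-1])"
```

```text
at [0.4468 0.2933 0.2003] yaw,pitch,roll [0.147 0.    0.   ] t 9.62
[{"fingers":1,"x":0.0,"y":0.0,"z":0.0291,"ax":-0.0,"ay":0.0,"az":0.0},{"fingers":1,"x":0.0001,"y":0.0001,"z":0.029,"ax":-0.01,"ay":0.01,"az":0.0},{"fingers":1,"x":0.0,"y":0.0,"z":0.0291,"ax":0.0,"ay":0.0,"az":0.01},{"fingers":1,"x":0.0001,"y":0.0001,"z":0.0291,"ax":-0.0,"ay":0.01,"az":-0.0},{"fingers":1,"x":-0.0,"y":-0.0,"z":0.029,"ax":-0.01,"ay":-0.0,"az":-0.0}]
tcp [0.4468 0.2933 0.2003] ypr [0.147 0.    0.   ] w 0.08572731012191462 0.0 F [ 0.6  0.3 -0.4] M [-0.02  0.02 -0.06] t 9.62
bin [0.438  0.2927 0.0051 0.1401 0.0093] 0.00073 1243
seat [0.4931 0.3004 0.0706]
full (array([ 0.41119113, -0.28156841,  0.0095562 ,  0.00833565,  0.03197313]), np.float64(0.0007471565249690119))
```

View pics/two.png

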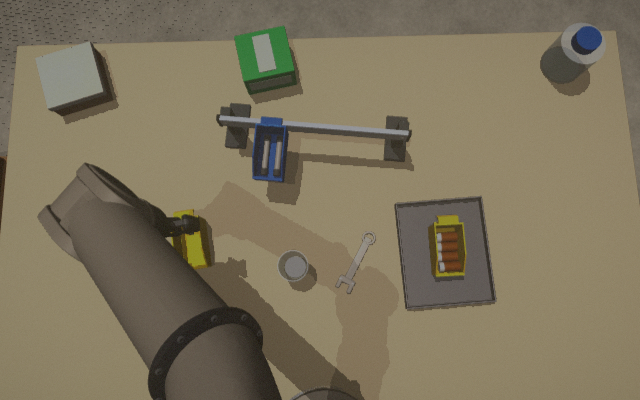

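Call:
arm_command:
  rows:
    - {"fingers": 1, "x": 0, "y": 0, "z": 0.033, "ax": 0, "ay": 0, "az": 0}
    - {"fingers": 1, "x": 0, "y": 0, "z": 0.033, "ax": 0, "ay": 0, "az": 0}
    - {"fingers": 1, "x": 0, "y": 0, "z": 0.033, "ax": 0, "ay": 0, "az": 0}
    - {"fingers": 1, "x": 0, "y": 0, "z": 0.025, "ax": 0, "ay": 0, "az": 0}
    - {"fingers": 1, "x": 0, "y": 0, "z": 0.022, "ax": 0, "ay": 0, "az": 0}
    - {"fingers": 1, "x": 0, "y": 0, "z": 0, "ax": 0, "ay": 0, "az": 0}

```text
clock: 10.22
tcp_pos: [0.4453, 0.29, 0.0508]
orientation: [3.13, 0.22, -0.009]
contact_force: [0.1, -0.1, 0.7]
grip_width: 0.0853
gripper_force: 0.0
```

Call:
arm_command:
  rows:
    - {"fingers": -0.2, "x": 0, "y": 0, "z": 0, "ax": 0, "ay": 0, "az": 0}
    - {"fingers": -0.2, "x": 0, "y": 0, "z": 0, "ax": 0, "ay": 0, "az": 0}
    - {"fingers": -0.2, "x": 0, "y": 0, "z": 0, "ax": 0, "ay": 0, "az": 0}
    - {"fingers": -0.2, "x": 0, "y": 0, "z": 0, "ax": 0, "ay": 0, "az": 0}
    - {"fingers": -0.2, "x": 0, "y": 0, "z": 0, "ax": 0, "ay": 0, "az": 0}
    - {"fingers": -0.2, "x": 0, "y": 0, "z": 0, "ax": 0, "ay": 0, "az": 0}
  grip_force: 50

```text
clock: 10.72
tcp_pos: [0.4483, 0.2931, 0.056]
orientation: [-3.132, -0.224, -0.004]
contact_force: [-0.4, -0.6, 7.4]
grip_width: 0.063
gripper_force: 56.8
```

Call:
arm_command:
  rows:
    - {"fingers": -0.2, "x": 0, "y": 0, "z": -0.01, "ax": 0, "ay": 0, "az": 0}
    - {"fingers": -0.2, "x": 0, "y": 0, "z": -0.03, "ax": 0, "ay": 0, "az": 0}
    - {"fingers": -0.2, "x": 0, "y": 0, "z": -0.04, "ax": 0, "ay": 0, "az": 0}
    - {"fingers": -0.2, "x": 0, "y": 0, "z": -0.04, "ax": 0, "ay": 0, "az": 0}
    - {"fingers": -0.2, "x": 0, "y": 0, "z": -0.04, "ax": 0, "ay": 0, "az": 0}
    - {"fingers": -0.2, "x": 0, "y": 0, "z": -0.04, "ax": 0, "ay": 0, "az": 0}
    - {"fingers": -0.2, "x": 0, "y": 0, "z": 0, "ax": 0, "ay": 0, "az": 0}

```text
clock: 11.3
tcp_pos: [0.45, 0.2955, 0.2635]
orientation: [-3.126, -0.224, -0.019]
contact_force: [0.2, 1.0, -0.6]
grip_width: 0.0631
gripper_force: 55.9
```

```bash
python3 -c "
from look import *
f,x,s=look([.44,.29,.2,0.15,.0],lo=(.36,.22,.1),hi=(.55,.36,.33))
o,p,R,e=cur();B=Ro.from_euler('ZY',x[3:5]);print('grip in bin',B.inv().apply(p-x[:3]).round(4))
for n in ('top','side'):
    f,W=grab(n);h=cv2.cvtColor(f['frame'],cv2.COLOR_RGB2HSV)
    g=(W[...,2]>.145)&(W[...,2]<.156)&(W[...,1]>-.17)&(W[...,1]<.04)&(W[...,0]>.63)&(W[...,0]<.7);B=W[g]
    l=np.polyfit(B[:,1],B[:,0],1);print(n,len(B),'x@-.08',np.polyval(l,-.08),'slope',l[0],'resid',np.percentile(B[:,0]-np.polyval(l,B[:,1]),[3,97]),B[:,2].mean())
"
```

```text
tcp [0.45   0.2955 0.2635] ypr [ 0.143 -0.013  0.006] w 0.06306042685538427 55.912644267082214 F [ 0.2  1.  -0.6] M [ 0.1  -0.05  0.01] t 11.3
bin [ 0.4408  0.2957  0.2111  0.1465 -0.0113] 0.00075 2122
seat [0.4945 0.3036 0.2778]
grip in bin [ 0.0085 -0.0025  0.0486]
top 536 x@-.08 0.6635864520333769 slope 0.11059353449992283 resid [-0.00485719  0.00553711] 0.1500832923621512
side 232 x@-.08 0.6610101993685321 slope 0.10859129223358398 resid [-0.00473888  0.00638796] 0.15092633713786374
```

```bash
python3 -c "
from plan import *
B=Ro.from_euler('ZY',[-.107,.326]);t=np.array([.584,-.0730,.2155])+B.apply([.0085,-.0025,.0486]);print(t)
rows([(.45,.2955,.28,.143,-.013,1),(t[0],t[1],t[2]+.02,-.11,.32,15)],-.2)
"
```

```text
[ 0.60721471 -0.07800788  0.25881811]
at [0.447  0.2922 0.255 ] yaw,pitch,roll [ 0.143 -0.001  0.   ] t 11.45
[{"fingers":-0.2,"x":0.0034,"y":-0.0029,"z":-0.025,"ax":-0.0,"ay":0.69,"az":0.0},{"fingers":-0.2,"x":0.0068,"y":0.0261,"z":0.0002,"ax":0.15,"ay":-1.26,"az":0.96},{"fingers":-0.2,"x":0.0073,"y":0.0261,"z":-0.0001,"ax":0.15,"ay":-1.27,"az":0.96},{"fingers":-0.2,"x":0.0077,"y":0.0259,"z":-0.0003,"ax":0.15,"ay":-1.26,"az":0.96},{"fingers":-0.2,"x":0.0081,"y":0.0257,"z":-0.0005,"ax":0.14,"ay":-1.27,"az":0.96},{"fingers":-0.2,"x":0.0085,"y":0.0257,"z":-0.0008,"ax":0.15,"ay":-1.26,"az":0.96},{"fingers":-0.2,"x":0.009,"y":0.0254,"z":-0.001,"ax":0.15,"ay":-1.27,"az":0.96},{"fingers":-0.2,"x":0.0093,"y":0.0253,"z":-0.0014,"ax":0.15,"ay":-1.26,"az":0.96},{"fingers":-0.2,"x":0.0098,"y":0.0252,"z":-0.0015,"ax":0.15,"ay":-1.27,"az":0.96},{"fingers":-0.2,"x":0.0101,"y":0.025,"z":-0.0019,"ax":0.14,"ay":-1.26,"az":0.96}]
[{"fingers":-0.2,"x":0.0105,"y":0.0248,"z":-0.0022,"ax":0.15,"ay":-1.27,"az":0.96},{"fingers":-0.2,"x":0.0108,"y":0.0246,"z":-0.0024,"ax":0.15,"ay":-1.26,"az":0.95},{"fingers":-0.2,"x":0.0112,"y":0.0245,"z":-0.0028,"ax":0.15,"ay":-1.27,"az":0.96},{"fingers":-0.2,"x":0.0115,"y":0.0242,"z":-0.0031,"ax":0.15,"ay":-1.26,"az":0.96},{"fingers":-0.2,"x":0.0119,"y":0.024,"z":-0.0034,"ax":0.15,"ay":-1.27,"az":0.96},{"fingers":-0.2,"x":0.0122,"y":0.0238,"z":-0.0037,"ax":0.15,"ay":-1.26,"az":0.96}]
```

Call:
arm_command:
  rows:
    - {"fingers": -0.2, "x": 0.0034, "y": -0.0029, "z": -0.025, "ax": 0, "ay": 0.7, "az": 0}
    - {"fingers": -0.2, "x": 0.0068, "y": 0.0261, "z": 0.0002, "ax": 0.15, "ay": -1.27, "az": 0.96}
    - {"fingers": -0.2, "x": 0.0073, "y": 0.0261, "z": -0.0001, "ax": 0.15, "ay": -1.27, "az": 0.96}
    - {"fingers": -0.2, "x": 0.0077, "y": 0.0259, "z": -0.0003, "ax": 0.15, "ay": -1.27, "az": 0.96}
    - {"fingers": -0.2, "x": 0.0081, "y": 0.0257, "z": -0.0005, "ax": 0.15, "ay": -1.27, "az": 0.96}
    - {"fingers": -0.2, "x": 0.0085, "y": 0.0257, "z": -0.0008, "ax": 0.15, "ay": -1.27, "az": 0.96}
    - {"fingers": -0.2, "x": 0.009, "y": 0.0254, "z": -0.001, "ax": 0.15, "ay": -1.27, "az": 0.96}
    - {"fingers": -0.2, "x": 0.0093, "y": 0.0253, "z": -0.0014, "ax": 0.15, "ay": -1.27, "az": 0.96}
    - {"fingers": -0.2, "x": 0.0098, "y": 0.0252, "z": -0.0015, "ax": 0.15, "ay": -1.27, "az": 0.96}
    - {"fingers": -0.2, "x": 0.0101, "y": 0.025, "z": -0.0019, "ax": 0.15, "ay": -1.27, "az": 0.96}

```text
clock: 12.28
tcp_pos: [0.5438, 0.0702, 0.2766]
orientation: [-3.116, 0.013, 0.302]
contact_force: [0.7, 0.6, -0.9]
grip_width: 0.063
gripper_force: 55.7
```

Call:
arm_command:
  rows:
    - {"fingers": -0.2, "x": 0.0105, "y": 0.0248, "z": -0.0022, "ax": 0.15, "ay": -1.27, "az": 0.96}
    - {"fingers": -0.2, "x": 0.0108, "y": 0.0246, "z": -0.0024, "ax": 0.15, "ay": -1.27, "az": 0.96}
    - {"fingers": -0.2, "x": 0.0112, "y": 0.0245, "z": -0.0028, "ax": 0.15, "ay": -1.27, "az": 0.96}
    - {"fingers": -0.2, "x": 0.0115, "y": 0.0242, "z": -0.0031, "ax": 0.15, "ay": -1.27, "az": 0.96}
    - {"fingers": -0.2, "x": 0.0119, "y": 0.024, "z": -0.0034, "ax": 0.15, "ay": -1.27, "az": 0.96}
    - {"fingers": -0.2, "x": 0.0122, "y": 0.0238, "z": -0.0037, "ax": 0.15, "ay": -1.27, "az": 0.96}
    - {"fingers": -0.2, "x": 0, "y": 0, "z": 0, "ax": 0, "ay": 0, "az": 0}
    - {"fingers": -0.2, "x": 0, "y": 0, "z": 0, "ax": 0, "ay": 0, "az": 0}
    - {"fingers": -0.2, "x": 0, "y": 0, "z": 0, "ax": 0, "ay": 0, "az": 0}

```text
clock: 13.03
tcp_pos: [0.6066, -0.0768, 0.2763]
orientation: [-3.077, 0.168, 0.505]
contact_force: [-0.5, -0.4, -1.2]
grip_width: 0.0632
gripper_force: 55.8
```

```bash
python3 -c "
from look import *
f,x,s=look([.584,-.073,.235,-.1,.32],hi=(.72,-.03,.36))
print(cur()[1].round(4),cur()[3].round(3))
f,W=grab('top');q=ypts(W,f['frame'],(.5,-.15,.17),(.72,-.0,.36));print(len(q),fitbin(q,[.584,-.073,.235,-.1,.32]))
"
```

```text
tcp [ 0.6066 -0.0768  0.2763] ypr [-0.109  0.325  0.001] w 0.0632414466448929 55.78514099121094 F [-0.5 -0.4 -1.2] M [-0.02 -0.39  0.03] t 13.03
bin [ 0.5799 -0.0727  0.232  -0.1082  0.3068] 0.00075 1137
seat [ 0.6519 -0.0805  0.2783]
[ 0.6067 -0.0761  0.2769] [-0.108  0.324  0.001]
1431 (array([ 0.5801358 , -0.07286701,  0.22953436, -0.11073792,  0.34151938]), np.float64(0.0007668069149838746))
```

Call:
arm_command:
  rows:
    - {"fingers": -0.2, "x": 0.0033, "y": 0, "z": -0.0011, "ax": 0, "ay": 0, "az": 0}
    - {"fingers": -0.2, "x": 0.0069, "y": 0, "z": 0.0209, "ax": 0, "ay": 0, "az": 0}
    - {"fingers": -0.2, "x": 0.0069, "y": 0, "z": 0.0209, "ax": 0, "ay": 0, "az": 0}
    - {"fingers": -0.2, "x": 0.0069, "y": 0, "z": 0.0209, "ax": 0, "ay": 0, "az": 0}
    - {"fingers": -0.2, "x": 0.0053, "y": 0, "z": 0.0161, "ax": 0, "ay": 0, "az": 0}
    - {"fingers": -0.2, "x": 0.0038, "y": 0, "z": 0.0114, "ax": 0, "ay": 0, "az": 0}
    - {"fingers": -0.2, "x": 0, "y": 0, "z": 0, "ax": 0, "ay": 0, "az": 0}
    - {"fingers": -0.2, "x": 0, "y": 0, "z": 0, "ax": 0, "ay": 0, "az": 0}

```text
clock: 13.8
tcp_pos: [0.6107, -0.0775, 0.1832]
orientation: [-3.079, 0.168, 0.501]
contact_force: [0.1, -0.3, -0.7]
grip_width: 0.0635
gripper_force: 55.8
```

```bash
python3 -c "
from look import *
f,x,s=look([.584,-.073,.13,-.1,.32],hi=(.72,-.03,.36))
cv2.imwrite('pics/pre.png',cv2.resize(f['frame'][120:220,240:360,::-1],None,fx=6,fy=6,interpolation=cv2.INTER_CUBIC))
f,W=grab('top');q=ypts(W,f['frame'],(.5,-.15,.1),(.72,-.0,.36));print(len(q),fitbin(q,[.584,-.073,.13,-.1,.32]))
"
```

```text
tcp [ 0.6107 -0.0775  0.1832] ypr [-0.109  0.323  0.   ] w 0.06352505205161844 55.79444468021393 F [ 0.1 -0.3 -0.7] M [-0.03 -0.4   0.07] t 13.8
bin [ 0.5816 -0.0732  0.1359 -0.1021  0.3583] 0.00076 1013
seat [ 0.6559 -0.0808  0.1784]
1308 (array([ 0.58445486, -0.07364607,  0.13672933, -0.10976176,  0.34400022]), np.float64(0.0007951205714300125))
```

View pics/pre.png

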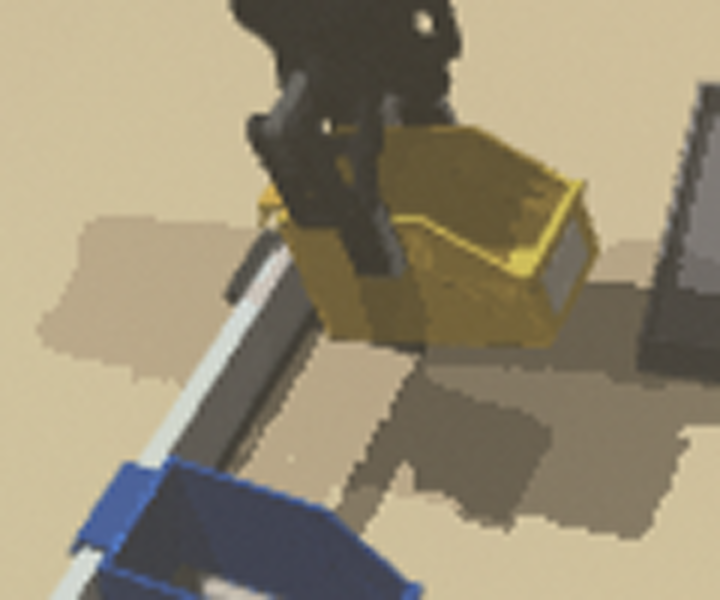

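Call:
arm_command:
  rows:
    - {"fingers": -0.2, "x": 0.0019, "y": 0, "z": 0.0057, "ax": 0, "ay": 0, "az": 0}
    - {"fingers": -0.2, "x": 0.0016, "y": 0, "z": 0.0047, "ax": 0, "ay": 0, "az": 0}
    - {"fingers": -0.2, "x": 0.0013, "y": 0, "z": 0.0038, "ax": 0, "ay": 0, "az": 0}
    - {"fingers": -0.2, "x": 0, "y": 0, "z": 0, "ax": 0, "ay": 0, "az": 0}

```text
clock: 14.23
tcp_pos: [0.6102, -0.078, 0.1672]
orientation: [-3.078, 0.17, 0.502]
contact_force: [-0.0, -1.0, -1.7]
grip_width: 0.0634
gripper_force: 55.8
```

Call:
arm_command:
  rows:
    - {"fingers": -0.2, "x": 0.0009, "y": 0, "z": 0.0028, "ax": 0, "ay": 0, "az": 0}
    - {"fingers": -0.2, "x": 0.0009, "y": 0, "z": 0.0028, "ax": 0, "ay": 0, "az": 0}
    - {"fingers": -0.2, "x": 0, "y": 0, "z": 0, "ax": 0, "ay": 0, "az": 0}

```text
clock: 14.48
tcp_pos: [0.6105, -0.078, 0.1616]
orientation: [-3.079, 0.17, 0.501]
contact_force: [0.1, 0.5, -1.9]
grip_width: 0.0633
gripper_force: 55.8
```

```bash
python3 -c "
from look import *
f,x,s=look([.584,-.073,.11,-.1,.32],hi=(.72,-.03,.36))
"
```

```text
tcp [ 0.6105 -0.078   0.1616] ypr [-0.11   0.322  0.   ] w 0.06325127504243677 55.79940140247345 F [ 0.1  0.5 -1.9] M [-0.03 -0.49 -0.01] t 14.48
bin [ 0.5822 -0.0736  0.115  -0.1196  0.3482] 0.00076 957
seat [ 0.6559 -0.0825  0.1582]
```

Call:
arm_command:
  rows:
    - {"fingers": -0.2, "x": 0.0006, "y": 0, "z": 0.0019, "ax": 0, "ay": 0, "az": 0}
    - {"fingers": -0.2, "x": 0, "y": 0, "z": 0, "ax": 0, "ay": 0, "az": 0}

```text
clock: 14.7
tcp_pos: [0.6106, -0.0779, 0.1601]
orientation: [-3.079, 0.17, 0.5]
contact_force: [0.3, 0.2, -0.4]
grip_width: 0.0632
gripper_force: 55.8
```

Call:
arm_command:
  rows:
    - {"fingers": -0.2, "x": 0.0006, "y": 0, "z": 0.0019, "ax": 0, "ay": 0, "az": 0}
    - {"fingers": -0.2, "x": 0, "y": 0, "z": 0, "ax": 0, "ay": 0, "az": 0}

```text
clock: 14.87
tcp_pos: [0.6108, -0.0779, 0.1584]
orientation: [-3.079, 0.17, 0.499]
contact_force: [-0.9, -0.1, 0.7]
grip_width: 0.0632
gripper_force: 56.1
```

Call:
arm_command:
  rows:
    - {"fingers": -0.2, "x": 0.0006, "y": 0, "z": 0.0019, "ax": 0, "ay": 0, "az": 0}
    - {"fingers": -0.2, "x": 0, "y": 0, "z": 0, "ax": 0, "ay": 0, "az": 0}

```text
clock: 15.03
tcp_pos: [0.6111, -0.0779, 0.1573]
orientation: [-3.079, 0.17, 0.498]
contact_force: [-0.8, 0.1, 4.7]
grip_width: 0.0632
gripper_force: 56.6
```

```bash
python3 -c "
from plan import *
o,p,R,e=cur()
rows([(p[0]-.0002+.0004,p[1],p[2]-.0118,e[0],.14,3),(p[0]+.0013,p[1]-.0001,p[2]-.0207,e[0],-.035,3)],-.2)
"
```

```text
at [ 0.6111 -0.0779  0.1573] yaw,pitch,roll [-0.11   0.321  0.   ] t 15.03
[{"fingers":-0.2,"x":0.0013,"y":-0.0,"z":0.0037,"ax":-0.01,"ay":3.45,"az":-0.0},{"fingers":-0.2,"x":0.0011,"y":-0.0,"z":0.0038,"ax":-0.0,"ay":3.45,"az":-0.0},{"fingers":-0.2,"x":0.0008,"y":-0.0,"z":0.0038,"ax":-0.01,"ay":3.45,"az":-0.0},{"fingers":-0.2,"x":0.0008,"y":-0.0,"z":0.0029,"ax":-0.0,"ay":3.34,"az":-0.0},{"fingers":-0.2,"x":0.0006,"y":-0.0,"z":0.0029,"ax":-0.0,"ay":3.34,"az":-0.0},{"fingers":-0.2,"x":0.0004,"y":-0.0,"z":0.003,"ax":-0.0,"ay":3.35,"az":-0.0}]
```

Call:
arm_command:
  rows:
    - {"fingers": -0.2, "x": 0.0013, "y": 0, "z": 0.0037, "ax": 0, "ay": 3.4, "az": 0}
    - {"fingers": -0.2, "x": 0.0011, "y": 0, "z": 0.0038, "ax": 0, "ay": 3.4, "az": 0}
    - {"fingers": -0.2, "x": 0.0008, "y": 0, "z": 0.0038, "ax": 0, "ay": 3.4, "az": 0}
    - {"fingers": -0.2, "x": 0, "y": 0, "z": 0, "ax": 0, "ay": 0, "az": 0}

```text
clock: 15.37
tcp_pos: [0.61, -0.0778, 0.146]
orientation: [-3.122, 0.171, 0.219]
contact_force: [-1.7, 0.3, 4.9]
grip_width: 0.0629
gripper_force: 56.8
```

Call:
arm_command:
  rows:
    - {"fingers": -0.2, "x": 0.0008, "y": 0, "z": 0.0029, "ax": 0, "ay": 3.3, "az": 0}
    - {"fingers": -0.2, "x": 0.0006, "y": 0, "z": 0.0029, "ax": 0, "ay": 3.3, "az": 0}
    - {"fingers": -0.2, "x": 0.0004, "y": 0, "z": 0.003, "ax": 0, "ay": 3.3, "az": 0}
    - {"fingers": -0.2, "x": 0, "y": 0, "z": 0, "ax": 0, "ay": 0, "az": 0}

```text
clock: 15.7
tcp_pos: [0.6098, -0.0777, 0.1374]
orientation: [3.134, -0.172, 0.047]
contact_force: [-7.7, 1.0, 12.5]
grip_width: 0.0632
gripper_force: 57.5
```

```bash
python3 -c "
from look import *
f,x,s=look([.6,-.073,.084,-.1,0],hi=(.72,-.03,.36))
"
```

```text
tcp [ 0.6098 -0.0777  0.1374] ypr [-0.11 -0.03 -0.  ] w 0.06321207535395837 57.544772028923035 F [-7.7  1.  12.5] M [ 0.3   1.77 -0.02] t 15.7
bin [ 0.601  -0.0755  0.0853 -0.1066 -0.0428] 0.00077 821
seat [ 0.6528 -0.081   0.1536]
```

Call:
arm_command:
  rows:
    - {"fingers": -0.2, "x": -0.001, "y": 0, "z": -0.002, "ax": 0, "ay": 0, "az": 0}
    - {"fingers": 0.3, "x": 0, "y": 0, "z": 0, "ax": 0, "ay": 0, "az": 0}
    - {"fingers": 0.7, "x": 0, "y": 0, "z": 0, "ax": 0, "ay": 0, "az": 0}
    - {"fingers": 1, "x": 0, "y": 0, "z": 0, "ax": 0, "ay": 0, "az": 0}
    - {"fingers": 1, "x": 0, "y": 0, "z": 0, "ax": 0, "ay": 0, "az": 0}
    - {"fingers": 1, "x": 0, "y": 0, "z": 0, "ax": 0, "ay": 0, "az": 0}
    - {"fingers": 1, "x": 0, "y": 0, "z": 0, "ax": 0, "ay": 0, "az": 0}

```text
clock: 16.33
tcp_pos: [0.6109, -0.0779, 0.1374]
orientation: [3.135, -0.173, 0.045]
contact_force: [-0.2, 0.9, -0.3]
grip_width: 0.0854
gripper_force: 0.0
```

Call:
arm_command:
  rows:
    - {"fingers": 1, "x": 0, "y": 0, "z": -0.01, "ax": 0, "ay": 0, "az": 0}
    - {"fingers": 1, "x": 0, "y": 0, "z": -0.02, "ax": 0, "ay": 0, "az": 0}
    - {"fingers": 1, "x": 0, "y": 0, "z": -0.03, "ax": 0, "ay": 0, "az": 0}
    - {"fingers": 1, "x": 0, "y": 0, "z": -0.03, "ax": 0, "ay": 0, "az": 0}
    - {"fingers": 1, "x": 0, "y": 0, "z": -0.03, "ax": 0, "ay": 0, "az": 0}
    - {"fingers": 1, "x": 0, "y": 0, "z": -0.02, "ax": 0, "ay": 0, "az": 0}
    - {"fingers": 1, "x": 0, "y": 0, "z": 0, "ax": 0, "ay": 0, "az": 0}
    - {"fingers": 1, "x": 0, "y": 0, "z": 0, "ax": 0, "ay": 0, "az": 0}

```text
clock: 17.0
tcp_pos: [0.6075, -0.0775, 0.2797]
orientation: [3.135, -0.173, 0.051]
contact_force: [-0.2, 0.6, 0.1]
grip_width: 0.0852
gripper_force: 0.0
```

```bash
python3 -c "
from look import *
f,x,s=look([.6,-.073,.084,-.1,0],hi=(.72,-.03,.17))
W=grab('side')[1]
q=ypts(W,f['frame'],(.5,.05,.06),(.7,.15,.17),1);print('blue',len(q),fitbin(q,[.61,.1,.084,-.1,-.04]))
f,x,s=look([.41,-.28,.01,0.,.0],lo=(.3,-.4,.02),hi=(.55,-.16,.12))
cv2.imwrite('pics/fin.png',f['frame'][:,:,::-1])
"
```

```text
tcp [ 0.6075 -0.0775  0.2797] ypr [-0.11  -0.033  0.   ] w 0.08519649660530325 0.0 F [-0.2  0.6  0.1] M [ 0.03  0.05 -0.02] t 17.0
bin [ 0.6013 -0.0758  0.0857 -0.1171 -0.0449] 0.00077 1214
seat [ 0.653  -0.0818  0.1541]
blue 88 (array([ 0.61725126,  0.09742096,  0.08576271, -0.07011697, -0.04162476]), np.float64(0.0007188091979336338))
tcp [ 0.6062 -0.0775  0.277 ] ypr [-0.11  -0.028  0.   ] w 0.08540672159104172 0.0 F [-0.6 -0.5 -0.1] M [ 0.01  0.06 -0.01] t 17.1
bin [ 0.4099 -0.2804  0.0102  0.016   0.0111] 0.00081 837
seat [ 0.4656 -0.2795  0.0756]
```

View pics/fin.png

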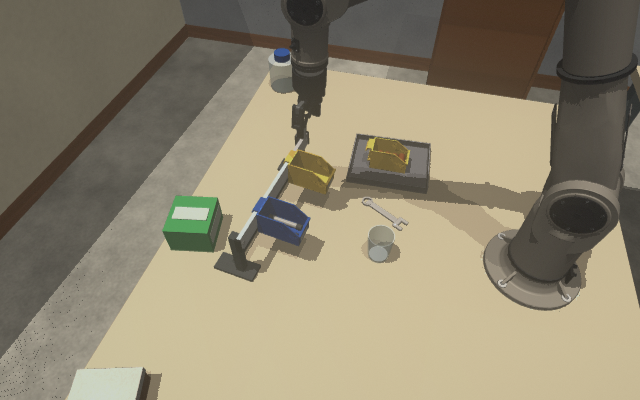

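The picture shows the empty bin hung on the rail at about pixel (310,170), the full bin standing in the tray at about (388,154), and the blue bin, beaker and spanner where they were. The gripper is clear of everything.

```bash
python3 -c "
from bench import r
print(r.hand_in())"
```

```text
the job is handed in; nothing more can be done
None
```

The job is handed in at about 17 s of the 61 s: the full bin stands upright in the grey tray with its vials, the empty bin hangs home in its place on the rail, and the blue bin, beaker and spanner look unmoved; the hand-in returned no verdict.

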